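Weigh the red-handled kebab on the hook scale

ROBOT

A 6-joint arm with a two-finger parallel gripper is mounted at the origin on the work surface. World frame = base frame: x ahead of the robot, y to its left, z up, the work surface at z = 0. Lengths are in mm, angles in rad, forces in N, time in s.
With the tool pointing down it reaches from about 300 to 875 mm from the base axis. Payload 4.2 kg.
Tool frame: the origin (TCP) lies midway between the tips of the shut fingers; the grasp point (between the pads) lies 19 mm behind it; z points along the fingers, y is the line along which they close (so a half turn about z gives the same grasp; the last joint's range is limited). The gripper opens to 85 mm and grips with 20 to 120 N. Pads are 22 mm wide; open, the fingers measure 114 mm over their backs; the gripper's body (76 mm by 85 mm) begins 54 mm behind the grasp point. The pads swing forward as they close: fully open they stand 13 mm farther back than shut.
Start: joints at [-1.287, 0.32, 1.565, -0, 1.257, -0.02], TCP at [172.013, -548.683, 231.338] pointing down, gripper open.
Joint ranges: [-3.11, 3.11], [-0.84, 2.01], [0.21, 2.61], [-1.34, 4.49], [0.05, 2.63], [-2.56, 2.56]. Speed limits (rad/s): [2.57, 2.57, 3.14, 3.14, 3.14, 3.14].

INTERFACE

Orientations are given as a 3x3 rotation matrix whose columns are the frame's x, y, z axes.
In Python, from cell import arm gives the robot as it stands. The module is installed in compiled form; this text tells all that it offers.
- The arm moves only by the tool play_rows, never from a script. Its argument "deltas" is a list of rows, each a list of 7 numbers: the shift along the tool's x, y, z normalised to -1 to 1, where 1 is 3 cm, then the turn, a rotation vector about the tool's x, y, z normalised to -1 to 1, where 1 is 0.15 rad, then the closure in counts, from 0 (fully open) to 255 (shut). A call has 1 to 5 rows; each row shifts and turns the commanded pose from where the row before left it, along the tool's axes as they then stand; what a row does not reach is not made up. A row lasts 1/10 s, in which the tool goes at most 50 mm and 8.59 degrees, less where a joint would pass 70% of its speed; a pose out of reach is approached as far as the arm can. A call with a number of a shift or a turn outside -1 to 1 is refused whole. A call with a gripper value outside its range is refused whole. The fingers move at their own pace and stop on an object; "force" is the grip in N (left out, the last holds). Time passes only in rows, so rows that do not move let the fingers close. It gives the time, the measured TCP pose, the force, the opening and the grip force at its end, in the units of the state.
- arm.observe(): the state, without advancing time (a new reading comes with each control period).
- arm.grab_frame(name): name is "scene" or "side" or "wrist"; returns (picture, depth): 384x512x3 uint8, blue, green, red; 384x512 float32, mm along the optical axis (not along the pixel's ray), 0 where there is no reading.
- arm.camera_model(name): a dict with "intrinsics" (3x3 intrinsics, pixels), "position" and "attitude" of the camera in the world. Camera axes: x right, y up, looking along -z (the intrinsics and any distortion apply to the point x, -y, -z); pixel columns grow to the right and rows downward; lengths in mm; the calibration is good to about 2 mm. A picture is of the moment at which its call begins: read the wrist's pose just before it. camera_model takes no time and is no camera call; for the wrist camera it gives the pose at the moment of the call.
- arm.close_job(): hands the job in; it is judged then, once.
The state is a dict: "clock": time; "qpos": joint angles; "joint_velocities": joint speeds; "joint_torque": joint torques, N m; "eef_pos": TCP position; "eef_rot": TCP orientation; "force": force on the tool from outside, world axes, zero at the start; "ft_torque": the same for the moment, N m; "gripper_width": finger opening in mm; "finger_force": force on a finger pad.
Only numpy, scipy, OpenCV 4.12 (cv2) and the standard library are available. Lean on these libraries where they do the work, as an engineer would, in place of code of your own. Each camera call takes 0.05 s, during which the arm holds its last target. There are 200 camera calls.

TASK

Weigh the kebab with the red handle: draw it up out of the caddy, hang it by its ring on the hook of the dial scale, let go and keep clear until it hangs still and the needle has come to rest. Then take it off the hook again and lower it, meat end down, into the empty steel pot and leave it standing there. Don't let it drop, don't strain the scale to its stop, and leave the black-handled kebab and everything else on the table where it is.

Things in the scene. Friction and masses are not known exactly. Their poses are not given: they have to be found in the camera images.
- kebab_grip (a point): red-handled kebab to weigh: skewer 266 mm long, 175 to 350 g, ring up in an end well of the caddy, may lean a little. Point on its axis low on the handle, 131 mm from the tip. z: tip to ring; x: square to the ring's plane (at the start within 0.7 rad of world +x); y: in the ring's plane. Red handle 18 x 18 mm, faces square to x and y, from 25 mm below to 85 mm above this point
- kebab_tip (a point): lower end of the red-handled kebab's skewer, 131 mm below kebab_grip on its axis; same axes. The meat, 33 mm thick, reaches from 12 to 100 mm above the tip
- kebab_ring (a point): centre of the upright steel ring on top of the red handle, 109 mm above kebab_grip; same axes (the hole runs along x). Hole 40 mm wide, wire 6 mm thick; the top of the hole is 20 mm above this point (129 mm above kebab_grip)
- kebab_black: a second kebab of the same size with a black handle, in the other end well of the caddy; origin at the skewer's tip, z up along it; to be left alone
- caddy: aluminium caddy, fixed, 50 x 142 x 95 mm high, with three square wells 42 mm wide in a row along its y, 46 mm apart; walls and floor 4 mm; the kebabs stand in the end wells, the middle one is empty. Origin at the centre of its underside, z up
- hook_seat (a point): lowest point of the inside of the scale's hook, where a hung ring rests; unloaded 335 mm above the table, goes down with the load. 7 mm wire, inside 22 mm wide, open upwards; its tip points to this frame's -x (robot side), ends 20 mm above and 22 mm in front of this point; underside 7 mm below it. Its rod rises straight up behind the opening. z up
- scale: dial scale with stand, fixed; origin on the table right below the hook, axes as hook_seat. Foot plate 12 mm high, 270 x 120 mm, set aslant: it runs from 70 mm in front of the hook to the column, 22 mm thick, at x = 130, y = 84 mm. White dial drum, 156 mm diameter, 56 mm deep (x), from 442 mm above the table; below it a neck, 28 mm diameter, from 426 mm
- scale_hook (a joint): how far the sprung hook has gone down, m, 0 when unloaded; 110 N/m, about 9 mm per 100 g; lightly damped, so a load bobs for about a second; stop at 0.045
- pot_floor (a point): inside floor (centre) of the empty round steel pot, fixed: inner diameter 86 mm, outer 92 mm, 95 mm high; this point is 4 mm above the table; z up
- oil: oil bottle of amber glass, 66 mm diameter, 210 mm tall; origin at its foot
- spice_jar: small red-brown spice jar with white lid, 54 mm diameter, 85 mm tall; origin at its foot
- bowl: small white bowl, 110 mm diameter, 50 mm tall; origin at its foot
- pepper_mill: dark wooden pepper mill, 52 mm diameter, 160 mm tall; origin at its foot
- jar: green glass jar with steel lid, 84 mm diameter, 120 mm tall; origin at its foot
- brush: pastry brush with a wooden handle, lying flat on the table, about 0.2 m long; origin under its middle
- mug: blue mug, 76 mm diameter, 85 mm tall; origin at its foot

How it is judged:
By the outcome, as a careful person would: the job done as asked, in the order asked, and still so for the second after the job is handed in, with the robot touching nothing.
It also fails if it takes over 72 s, if anything falls off the work surface, if the arm or the gripper's body presses on something with over 40 N, if the wrist force passes 120 N, or if a joint passes its speed limit or range.

## Working session

There is one attempt and no reset: what is moved stays moved. The work goes in short steps, Python scripts to look and compute and a tool call to move; the robot and the scene stay as the last step left them, time stands still between calls to the robot, and variables do not carry over. Pictures are saved under pics/ and viewed, at most 14 in all, crops included, and the job is handed in when it is done.

Besides the shell and the picture viewer there is one more tool, called after ">>>" as name([rows], argument=value, ...), one row to a line, values as JSON. play_rows: Moves the arm, as the interface text tells. Scaled input: -1 to 1 covers 3 cm each way for a shift and 0.15 rad each way for a turn. Its arguments: {"type":"object","properties":{"deltas":{"type":"array"},"force":{"type":"number"}},"required":["deltas"]}

```bash
mkdir -p pics; cat > h.py <<'E'
import numpy as np, cv2, json
from cell import arm
def grab(n):
    m=arm.camera_model(n); p,d=arm.grab_frame(n)
    return p,d,{k:np.array(v,float) if k in("intrinsics","position","attitude") else v for k,v in m.items()}
def cloud(d,m):
    K=m["intrinsics"];v,u=np.mgrid[:384,:512]
    P=np.stack([(u-K[0,2])/K[0,0]*d,-(v-K[1,2])/K[1,1]*d,-d],-1)
    return P@m["attitude"].T+m["position"]
def proj(X,m):
    c=(np.atleast_2d(X)-m["position"])@m["attitude"];K=m["intrinsics"]
    return np.c_[K[0,0]*c[:,0]/-c[:,2]+K[0,2],K[1,1]*-c[:,1]/-c[:,2]+K[1,2]]
E
python3 - <<'E'
from h import *
ims=[]
for n in("scene","side"):
    p,d,m=grab(n);ims.append(p);np.savez(f"/tmp/{n}.npz",p=p,d=d,**{k:m[k] for k in("intrinsics","position","attitude")})
    print(n,{k:(np.round(v,3).tolist() if hasattr(v,'tolist') else v) for k,v in m.items()},(d>0).mean())
    cv2.imwrite(f"pics/{n}.png",cv2.resize(p,(800,600)))
print(arm.observe())
E
```

```text
scene {'intrinsics': [[412.967, 0.0, 251.519], [0.0, 412.967, 188.715], [0.0, 0.0, 1.0]], 'position': [1545.613, 548.787, 1205.344], 'attitude': [[-0.455, -0.593, 0.665], [0.89, -0.286, 0.354], [-0.02, 0.753, 0.658]]} 0.9888203938802084
side {'intrinsics': [[347.681, 0.0, 257.069], [0.0, 347.681, 194.392], [0.0, 0.0, 1.0]], 'position': [77.496, 670.127, 794.48], 'attitude': [[-0.815, 0.337, -0.471], [-0.579, -0.475, 0.663], [-0.001, 0.813, 0.582]]} 0.9957427978515625
{'clock': 0.1, 'qpos': array([-1.28698956e+00,  3.20210315e-01,  1.56555411e+00,  9.95478575e-06,
        1.25738847e+00, -2.00292668e-02]), 'joint_velocities': array([-0.00177913, -0.00142793, -0.00252036,  0.00207689, -0.00020712,
        0.00039415]), 'joint_torque': array([ 5.65233913e-04, -4.16407228e+01, -2.34703392e+01,  7.22409686e-05,
        4.92167281e-03,  2.54760756e-06]), 'eef_pos': array([ 171.89908132, -548.26012215,  230.57760387]), 'eef_rot': array([[ 9.54196768e-01,  2.99179454e-01, -4.27797024e-04],
       [ 2.99179757e-01, -9.54195589e-01,  1.50048311e-03],
       [ 4.07116853e-05, -1.55974434e-03, -9.99998783e-01]]), 'force': array([0.60747687, 0.45960325, 0.22981791]), 'ft_torque': array([ 0.02676607,  0.01048192, -0.01442616]), 'finger_force': 0.0, 'gripper_width': 85.70930540410723}
```

View pics/scene.png

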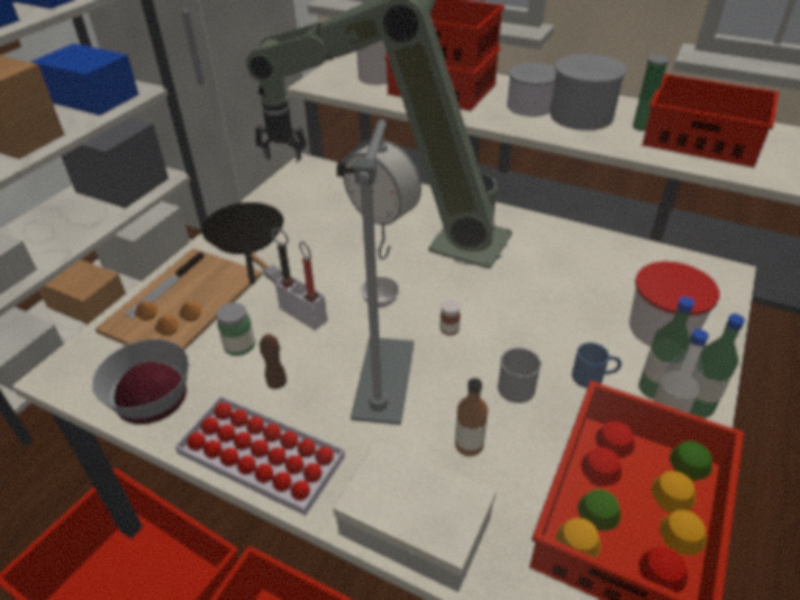

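View pics/side.png

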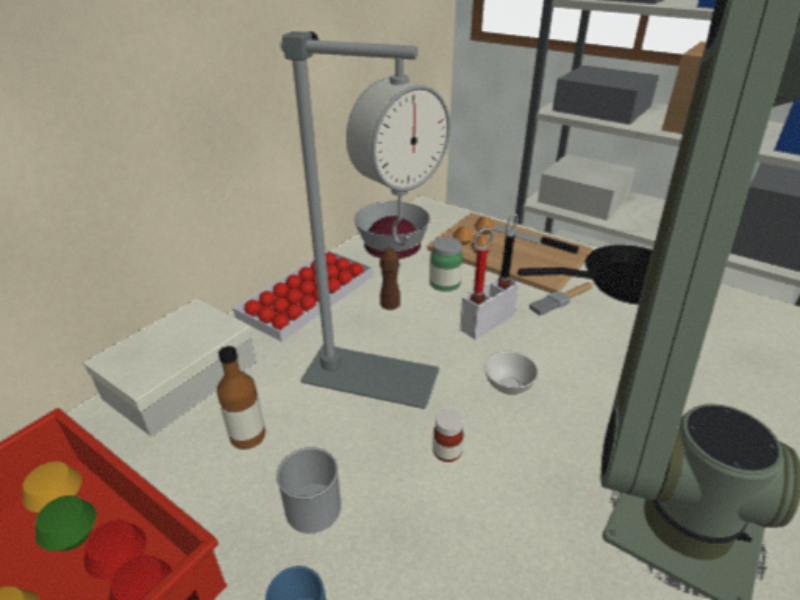

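Scene shows the red handle at (308,272), caddy (300,302), hook (383,250), pot (519,375). Side shows the red handle at (481,270), hook (400,235), pot (310,490), dial centre (413,140). All positions are in 800x600 view pixels.

```bash
cat >> h.py <<'E'
def load(n):
    z=np.load(f"/tmp/{n}.npz");return z["p"],z["d"],z
def redmask(p):
    b,g,r=[p[...,i].astype(int) for i in range(3)]
    return (r>80)&(r>2.2*g)&(r>2.2*b)
E
python3 - <<'E'
from h import *
R=lambda x:np.round(x,3).tolist()
for n,box in(("scene",(170,150,205,195)),("side",(295,150,322,195))):
    p,d,m=load(n);C=cloud(d,m)
    u0,v0,u1,v1=box;M=np.zeros((384,512),bool);M[v0:v1,u0:u1]=1
    h=M&redmask(p);P=C[h];z=P[:,2];ok=abs(P-np.median(P,0)).max(1)<80;P=P[ok]
    print(n,"red",len(P),R(np.median(P,0)),R(P.min(0)),R(P.max(0)))
    c=P.mean(0);_,s,V=np.linalg.svd(P-c);a=V[0]*np.sign(V[0,2]);print(" axis",R(a),R(c))
    vv,uu=np.nonzero(h);l=cv2.fitLine(np.c_[uu,vv].astype(np.float32),cv2.DIST_HUBER,0,.01,.01).ravel();print(" line",R(l),vv.min(),vv.max())
    # table height check
    t=C[(abs(C[...,2])<15)];print(" table z",np.median(t[:,2]))
    # everything by z slab in work area: pot rim
    for nm,zr in(("95",(85,105)),):
        k=(C[...,2]>zr[0])&(C[...,2]<zr[1])&(abs(C[...,0]-600)<400)&(abs(C[...,1])<500)
        mm=cv2.connectedComponentsWithStats(k.astype(np.uint8))
        for i in range(1,mm[0]):
            if mm[2][i,4]>12:
                Q=C[mm[1]==i];print("  z95 comp",R(mm[3][i]),mm[2][i,4],R(np.median(Q,0)),R(np.ptp(Q,axis=0)))
# dial face, side
p,d,m=load("side");C=cloud(d,m)
k=np.zeros((384,512),np.uint8);cv2.ellipse(k,(265,88),(17,26),10,0,360,1,-1);Q=C[k>0];Q=Q[abs(Q-np.median(Q,0)).max(1)<90]
c=Q.mean(0);_,s,V=np.linalg.svd(Q-c,full_matrices=False);print("dial",R(c),R(V[2]),R(s/len(Q)**.5))
# column in side & scene
k=(C[...,2]>150)&(C[...,2]<520);k[:,:185]=0;k[:,222:]=0;Q=C[k];Q=Q[abs(Q[:,:2]-np.median(Q[:,:2],0)).max(1)<40];print("col",len(Q),R(np.median(Q,0)))
p2,d2,m2=load("scene");C2=cloud(d2,m2);k=(C2[...,2]>150)&(C2[...,2]<400);k[:,:230]=0;k[:,243:]=0;Q=C2[k];Q=Q[abs(Q[:,:2]-np.median(Q[:,:2],0)).max(1)<40];print("col2",len(Q),R(np.median(Q,0)))
a=cv2.resize(p2[120:215,160:265],None,fx=6,fy=6,interpolation=cv2.INTER_CUBIC)[:570,:630]
b=cv2.resize(p[115:215,235:335],None,fx=6,fy=6,interpolation=cv2.INTER_CUBIC)
cv2.imwrite("pics/c1.png",a);cv2.imwrite("pics/c2.png",b)
E
```

```text
scene red 15 [527.072, -235.697, 181.141] [522.919, -239.805, 124.006] [532.347, -233.583, 214.292]
 axis [0.011, 0.037, 0.999] [527.259, -236.137, 174.056]
 line [0.11800000071525574, 0.9929999709129333, 197.10000610351562, 177.1999969482422] 168 185
 table z 1.1639044819340825
  z95 comp [191.475, 186.161] 223 [519.229, -285.498, 93.779] [80.3, 148.923, 19.865]
  z95 comp [288.556, 195.556] 45 [392.734, 102.648, 87.238] [45.894, 38.25, 7.674]
  z95 comp [149.841, 208.434] 113 [706.968, -345.969, 94.462] [75.559, 72.299, 18.874]
  z95 comp [112.373, 222.667] 51 [817.476, -436.205, 90.115] [52.97, 133.981, 10.129]
  z95 comp [332.259, 231.667] 162 [504.212, 323.205, 93.839] [98.452, 94.344, 17.182]
  z95 comp [173.485, 229.97] 33 [757.456, -198.488, 94.892] [24.23, 34.413, 18.275]
  z95 comp [91.571, 238.286] 42 [911.997, -453.468, 86.204] [47.549, 44.116, 6.93]
  z95 comp [105.0, 252.087] 46 [950.261, -356.964, 90.12] [125.156, 42.428, 9.982]
  z95 comp [240.609, 245.304] 23 [713.265, 57.616, 98.785] [13.737, 18.454, 18.382]
  z95 comp [301.218, 273.808] 78 [735.862, 296.368, 94.72]
[... 864 characters left out ...]
115, 277.793, 101.429] [153.064, 265.282, 19.938]
  z95 comp [210.061, 215.273] 33 [698.262, 56.009, 95.749] [16.302, 20.757, 19.304]
  z95 comp [154.65, 262.664] 140 [681.323, 298.157, 95.748] [47.21, 59.481, 19.749]
  z95 comp [287.681, 268.011] 94 [385.672, 94.602, 86.168] [44.909, 44.306, 3.794]
  z95 comp [82.307, 310.324] 293 [704.968, 495.375, 94.909] [374.86, 5.5, 19.947]
  z95 comp [196.606, 302.883] 350 [503.903, 322.526, 94.012] [91.762, 94.226, 14.165]
  z95 comp [134.95, 355.55] 20 [518.614, 494.527, 90.006] [3.735, 11.599, 13.242]
dial [528.999, 2.377, 522.727] [0.973, -0.232, 0.001] [31.272, 27.631, 1.209]
col 357 [1654.99, -950.17, 327.218]
col2 360 [713.556, 58.151, 288.463]
```

View pics/c1.png

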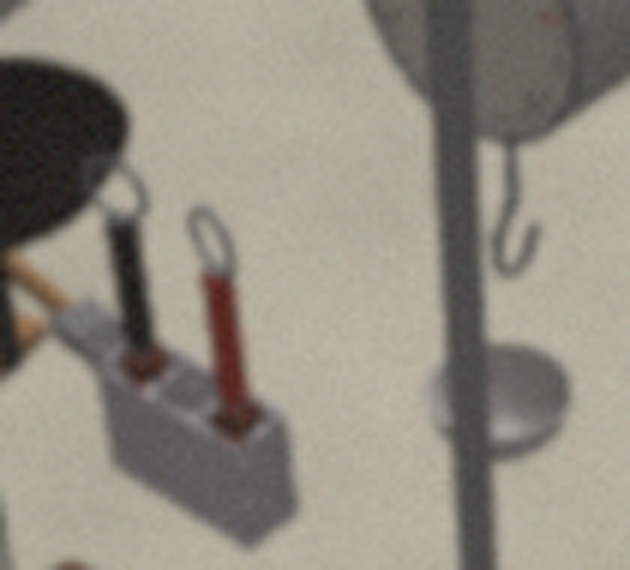

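View pics/c2.png

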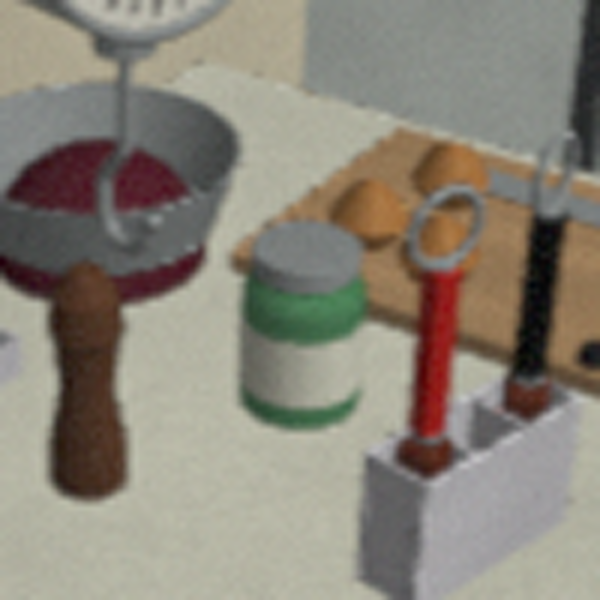

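c1 (crop offset 160,120; x6): ring centre (212,240), handle (217,275) to (235,410), hook bottom inside (513,262), tip (535,228). c2 (offset 235,115; x6): ring centre (446,228), handle (441,272) to (430,435), hook bottom inside (128,232).

```bash
cat >> h.py <<'E'
def ray(uv,m):
    K=m["intrinsics"];v=m["attitude"]@np.array([(uv[0]-K[0,2])/K[0,0],-(uv[1]-K[1,2])/K[1,1],-1]);return m["position"],v/np.linalg.norm(v)
def tri(rs):
    A=0;b=0
    for o,v in rs:
        Q=np.eye(3)-np.outer(v,v);A=A+Q;b=b+Q@o
    X=np.linalg.solve(A,b);return X,[round(float(np.linalg.norm((np.eye(3)-np.outer(v,v))@(X-o))),1) for o,v in rs]
def circ(P):
    A=np.c_[2*P,np.ones(len(P))];s=np.linalg.lstsq(A,(P**2).sum(1),rcond=None)[0];return s[:2],np.sqrt(s[2]+s[:2]@s[:2])
E
python3 - <<'E'
from h import *
S={n:load(n) for n in("scene","side")}
a=lambda x,y:(160+x/6,120+y/6); b=lambda x,y:(235+x/6,115+y/6)
for nm,p1,p2 in(("ring",(212,240),(446,228)),("htop",(217,275),(441,272)),("hbot",(235,410),(430,435)),("hook",(513,262),(128,232)),("bring",(122,190),(558,175)),("neck",(512,140),(125,50))):
    print(nm,[x if isinstance(x,list) else np.round(x,1) for x in tri([ray(a(*p1),S["scene"][2]),ray(b(*p2),S["side"][2])])])
for n,(p,d,m) in S.items():
    C=cloud(d,m)
    k=(C[...,2]>226)&(C[...,2]<275)&(np.hypot(C[...,0]-520,C[...,1]+237)<40);Q=C[k]
    if len(Q)>4:
        c=Q.mean(0);_,s,V=np.linalg.svd(Q[:,:2]-c[:2],full_matrices=False);print(n,"ring pts",len(Q),c.round(1),V[0].round(2),s.round(1),"yaw x",np.arctan2(-V[0,0],V[0,1]).round(3))
    k=(C[...,2]>85)&(C[...,2]<101)&(np.hypot(C[...,0]-503,C[...,1]-322)<60);Q=C[k][:,:2];c,r=circ(Q);print("pot",c.round(1),r.round(1))
    k=(C[...,2]>310)&(C[...,2]<400)&(np.hypot(C[...,0]-560,C[...,1]+0)<45);print("hookpts",k.sum(),np.median(C[k],0).round(1) if k.any() else "")
    k=(C[...,2]>86)&(C[...,2]<100)&(abs(C[...,0]-515)<45)&(abs(C[...,1]+280)<85);Q=C[k][:,:2].astype(np.float32);print("caddy",cv2.minAreaRect(Q))
    for z,c0,rr in((45,(450,-90),90),):
        k=(C[...,2]>40)&(C[...,2]<60)&(np.hypot(C[...,0]-480,C[...,1]+90)<100);print("bowl",k.sum(),np.median(C[k],0).round(0) if k.any() else "")
E
```

```text
ring [array([ 517.8, -241.3,  244.2]), [1.2, 1.2]]
htop [array([ 518.3, -241. ,  216.5]), [1.6, 1.6]]
hbot [array([ 518.2, -243.1,  103.1]), [5.2, 5.2]]
hook [array([557.9,   0.7, 336.7]), [2.7, 2.7]]
bring [array([ 494.9, -328. ,  244.3]), [3.6, 3.6]]
neck [array([558.5,   2.9, 423.9]), [3.8, 3.8]]
scene ring pts 35 [ 521.5 -239.   250.3] [0.43 0.9 ] [91.9 10.3] yaw x -0.449
pot [506.3 324.7] 44.8
hookpts 58 [562.2   3.2 357.4]
caddy ((510.23297119140625, -283.56903076171875), (147.97738647460938, 59.44026565551758), 74.07797241210938)
bowl 30 [409. -85.  47.]
side ring pts 61 [ 519.2 -241.9  249. ] [-0.43 -0.9 ] [129.4  15.1] yaw x 2.695
pot [503.9 321.9] 44.6
hookpts 84 [5.592e+02 2.000e-01 3.541e+02]
caddy ((508.214111328125, -289.19384765625), (145.05340576171875, 54.82240676879883), 76.66150665283203)
bowl 71 [ 415. -123.   48.]
```

```bash
cat >> h.py <<'E'
from scipy.spatial.transform import Rotation as Ro
from scipy.optimize import least_squares
KP=[170.,454.,454.,229.,0.]   # h,L1,L2,L3,lateral (refined in kp.json when there)
try: KP=json.load(open("kp.json"))
except Exception: pass
LIM=np.array([[-3.11,3.11],[-.84,2.01],[.21,2.61],[-1.34,4.49],[.05,2.63],[-2.56,2.56]])
def fk(q,kp=None):
    h,a,b,c,o=kp or KP
    R=Ro.from_euler("ZYZYZ",[q[0],q[1]+q[2],q[3],q[4],q[5]+np.pi/2])
    w=Ro.from_euler("z",q[0]).apply([a*np.sin(q[1])+b*np.sin(q[1]+q[2]),o,h+a*np.cos(q[1])+b*np.cos(q[1]+q[2])])
    return w+R.as_matrix()[:,2]*c,R.as_matrix()
def ik(p,R,q0):
    f=lambda q:np.r_[(fk(q)[0]-p)/100,(Ro.from_matrix(R).inv()*Ro.from_matrix(fk(q)[1])).as_rotvec()]
    s=least_squares(f,np.clip(q0,LIM[:,0]+1e-3,LIM[:,1]-1e-3),bounds=(LIM[:,0],LIM[:,1]));return s.x,np.sqrt(2*s.cost)
def toolR(az,t,flip):
    z=np.array([np.cos(t)*np.cos(az),np.cos(t)*np.sin(az),-np.sin(t)]);y=np.array([-np.sin(az),np.cos(az),0])*flip
    return np.c_[np.cross(y,z),y,z]
def rows(poses,p,R,g):
    """rows following the list of (p,R) from the pose (p,R), splitting as needed"""
    out=[]
    for P,Q in poses:
        rel=(Ro.from_matrix(R).inv()*Ro.from_matrix(Q)).as_rotvec()
        n=max(1,int(np.ceil(max(abs(R.T@(P-p)).max()/29,np.linalg.norm(P-p)/40,np.linalg.norm(rel)/.145)-1e-6)))
        p0,R0=p,R
        for k in range(1,n+1):
            Pk=p0+(P-p0)*k/n;Rk=R0@Ro.from_rotvec(rel*k/n).as_matrix()
            d=np.round(R.T@(Pk-p)/30,2);w=np.round((Ro.from_matrix(R).inv()*Ro.from_matrix(Rk)).as_rotvec()/.15,2)
            out.append([*d.tolist(),*w.tolist(),g]);p=p+R@d*30;R=R@Ro.from_rotvec(w*.15).as_matrix()
    return out
def show(rs):
    for i in range(0,len(rs),5):print(json.dumps(rs[i:i+5]))
def grasp(pt,az,t,flip=-1,back=0):
    R=toolR(az,t,flip);return pt+R[:,2]*(19-back),R
E
python3 - <<'E'
from h import *
o=arm.observe();q0=o["qpos"];print(fk(q0),)
az=-.447
for t in(.2,.3,.4):
  for f in(1,-1):
    for b in(0,50):
      P,R=grasp(np.array([518.3,-241,166]),az,t,f,b)
      for j6 in(-1.5,1.5):
        q,e=ik(P,R,[-.43,.3,2.3,3.14,.9,j6]);
        if e<.01:print(t,f,b,q.round(2))
E
```

```text
Traceback (most recent call last):
  File "h.py", line 35, in fk
    R=Ro.from_euler("ZYZYZ",[q[0],q[1]+q[2],q[3],q[4],q[5]+np.pi/2])
  File "scipy/spatial/transform/_rotation.pyx", line 1413, in scipy.spatial.transform._rotation.Rotation.from_euler
ValueError: Expected axis specification to be a non-empty string of upto 3 characters, got ZYZYZ
```

```bash
sed -i 's|R=Ro.from_euler("ZYZYZ",.*|R=Ro.from_euler("ZYZ",[q[0],q[1]+q[2],q[3]])*Ro.from_euler("YZ",[q[4],q[5]+np.pi/2])|' h.py
python3 - <<'E'
from h import *
o=arm.observe();q0=o["qpos"];p,R=fk(q0);print(p,abs(R-o["eef_rot"]).max())
az=-.447
for t in(.2,.3):
  for f in(1,-1):
    for b in(0,60):
      P,R=grasp(np.array([518.3,-241,166]),az,t,f,b)
      for j6 in(-1.5,1.5):
        q,e=ik(P,R,[-.43,.3,2.3,3.14,.9,j6])
        if e<.01:print(t,f,b,q.round(2))
P,R=grasp(np.array([518.3,-241,220]),az,.3,-1,60)
for f in(1,-1):
  R=toolR(az,.3,f)
  for j6 in(-1.5,1.5):
    q,e=ik(P,R,[-.43,.3,2.3,3.14,.9,j6])
    if e>.01: continue
    n=28;T=[q0+(q-q0)*k/n for k in range(1,n+1)];T=[fk(x) for x in T]
    rs=rows(T,o["eef_pos"],o["eef_rot"],60)
    print(f,q.round(2),len(rs),[t[0].round(0).tolist() for t in T[::3]])
E
```

```text
[ 160.78858477 -551.24145116  231.28020451] 6.106226635438361e-16
0.2 1 0 [-0.43  0.31  2.31  3.17  0.85  1.56]
0.2 1 0 [-0.43  0.31  2.31  3.17  0.85  1.56]
0.2 1 60 [-0.43  0.19  2.44  3.17  0.86  1.56]
0.2 1 60 [-0.43  0.19  2.44  3.17  0.86  1.56]
0.2 -1 0 [-0.43  0.31  2.31  3.17  0.85 -1.58]
0.2 -1 0 [-0.43  0.31  2.31  3.17  0.85 -1.58]
0.2 -1 60 [-0.43  0.19  2.44  3.17  0.86 -1.58]
0.2 -1 60 [-0.43  0.19  2.44  3.17  0.86 -1.58]
0.3 1 0 [-0.43  0.27  2.29  3.17  0.69  1.56]
0.3 1 0 [-0.43  0.27  2.29  3.17  0.69  1.56]
0.3 1 60 [-0.43  0.13  2.41  3.17  0.67  1.55]
0.3 1 60 [-0.43  0.13  2.41  3.17  0.67  1.55]
0.3 -1 0 [-0.43  0.27  2.29  3.17  0.69 -1.59]
0.3 -1 0 [-0.43  0.27  2.29  3.17  0.69 -1.59]
0.3 -1 60 [-0.43  0.13  2.41  3.17  0.67 -1.59]
0.3 -1 60 [-0.43  0.13  2.41  3.17  0.67 -1.59]
1 [-0.43 -0.01  2.38  3.18  0.5   1.54] 47 [[199.0, -534.0, 227.0], [306.0, -478.0, 228.0], [394.0, -423.0, 246.0], [460.0, -374.0, 272.0], [504.0, -335.0, 298.0], [529.0, -307.0, 315.0], [537.0, -286.0, 318.0], [530.0, -269.0, 304.0], [512.0, -249.0, 274.0], [483.0, -224.0, 232.0]
[... 155 characters left out ...]
0, 298.0], [529.0, -307.0, 315.0], [537.0, -286.0, 318.0], [530.0, -269.0, 304.0], [512.0, -249.0, 274.0], [483.0, -224.0, 232.0]]
-1 [-0.43 -0.01  2.38  3.18  0.5  -1.6 ] 35 [[199.0, -534.0, 227.0], [306.0, -478.0, 228.0], [394.0, -423.0, 246.0], [460.0, -374.0, 272.0], [504.0, -335.0, 298.0], [529.0, -307.0, 315.0], [537.0, -286.0, 318.0], [530.0, -269.0, 304.0], [512.0, -249.0, 274.0], [483.0, -224.0, 232.0]]
-1 [-0.43 -0.01  2.38  3.18  0.5  -1.6 ] 35 [[199.0, -534.0, 227.0], [306.0, -478.0, 228.0], [394.0, -423.0, 246.0], [460.0, -374.0, 272.0], [504.0, -335.0, 298.0], [529.0, -307.0, 315.0], [537.0, -286.0, 318.0], [530.0, -269.0, 304.0], [512.0, -249.0, 274.0], [483.0, -224.0, 232.0]]
```

```bash
python3 - <<'E'
from h import *
KP[4]=11.5
o=arm.observe();q0=o["qpos"];print(fk(q0)[0].round(1),o["eef_pos"].round(1))
P,R=grasp(np.array([518.3,-241,200]),-.447,.2,-1,60)
q,e=ik(P,R,[-.43,.3,2.3,3.14,.9,-1.6]);print(q.round(2),e,P)
A=np.array([-.75,-.45,2.35,1.57,.9,-.8])
from scipy.interpolate import PchipInterpolator as S
T=[fk(x) for x in S([0,.5,1],np.array([q0,A,q]))(np.linspace(0,1,31)[1:])]
rs=rows(T,o["eef_pos"],o["eef_rot"],110)
print(len(rs))
for t in T[::2]:print((t[0]).round(0),(t[0]-229*t[1][:,2]).round(0),t[1][:,2].round(2))
show(rs)
E
```

```text
[ 171.8 -548.   231.3] [ 171.9 -548.3  230.6]
[-0.46  0.09  2.43  3.12  0.75 -1.56] 4.2775461745137855e-13 [ 482.06530608 -223.63052327  208.14544256]
41
[ 208. -507.  251.] [ 183. -504.  479.] [ 0.11 -0.01 -0.99]
[ 269. -423.  283.] [ 196. -420.  500.] [ 0.32 -0.01 -0.95]
[ 313. -340.  305.] [ 198. -344.  503.] [ 0.5   0.02 -0.86]
[ 343. -266.  321.] [ 193. -281.  494.] [ 0.65  0.06 -0.75]
[ 363. -205.  335.] [ 186. -230.  478.] [ 0.77  0.11 -0.62]
[ 377. -157.  349.] [ 179. -192.  459.] [ 0.86  0.15 -0.48]
[ 387. -126.  365.] [ 176. -166.  443.] [ 0.92  0.17 -0.34]
[ 398. -110.  386.] [ 178. -150.  432.] [ 0.96  0.17 -0.2 ]
[ 410. -107.  405.] [ 184. -141.  423.] [ 0.99  0.15 -0.08]
[ 421. -111.  415.] [ 193. -134.  410.] [0.99 0.1  0.02]
[ 433. -123.  414.] [ 205. -130.  394.] [1.   0.03 0.09]
[ 447. -141.  398.] [ 220. -127.  374.] [ 0.99 -0.06  0.11]
[ 462. -164.  367.] [ 236. -126.  349.] [ 0.98 -0.16  0.08]
[ 475. -188.  317.] [ 254. -126.  317.] [ 0.96 -0.27  0.  ]
[ 482. -213.  249.] [ 272. -127.  277.] [ 0.92 -0.38 -0.12]
[[0.79, -0.47, -0.35, -0.17, 0.33, -0.21, 110], [0.8
[... 1108 characters left out ...]
-0.29, 0.25, 0.19, 110], [0.06, 0.18, 0.17, -0.3, 0.19, 0.22, 110], [-0.06, 0.18, 0.17, -0.29, 0.13, 0.24, 110], [-0.18, 0.19, 0.19, -0.31, 0.07, 0.27, 110], [-0.3, 0.19, 0.2, -0.3, 0.01, 0.28, 110]]
[[-0.43, 0.2, 0.2, -0.31, -0.07, 0.29, 110], [-0.56, 0.21, 0.22, -0.31, -0.13, 0.29, 110], [-0.68, 0.22, 0.22, -0.32, -0.19, 0.29, 110], [-0.82, 0.23, 0.24, -0.33, -0.27, 0.29, 110], [-0.96, 0.24, 0.25, -0.34, -0.33, 0.26, 110]]
[[-0.54, 0.13, 0.13, -0.17, -0.2, 0.12, 110], [-0.53, 0.15, 0.15, -0.18, -0.2, 0.13, 110], [-0.61, 0.14, 0.14, -0.18, -0.23, 0.11, 110], [-0.6, 0.15, 0.17, -0.18, -0.23, 0.1, 110], [-0.67, 0.16, 0.15, -0.19, -0.26, 0.09, 110]]
[[-0.66, 0.16, 0.18, -0.2, -0.26, 0.1, 110]]
```

>>> play_rows([
  [0.79, -0.47, -0.35, -0.17, 0.33, -0.21, 110],
  [0.81, -0.44, -0.32, -0.16, 0.33, -0.21, 110],
  [0.78, -0.45, -0.23, -0.15, 0.33, -0.2, 110],
  [0.8, -0.42, -0.2, -0.16, 0.32, -0.2, 110],
  [0.76, -0.43, -0.14, -0.14, 0.32, -0.19, 110],
], force=60)

```text
clock: 0.6
eef_pos: [255.5, -443.1, 276.3]
eef_rot: [[0.865, 0.424, 0.269], [0.444, -0.896, -0.017], [0.233, 0.134, -0.963]]
force: [-0.1, -0.7, -0.4]
gripper_width: 48.5
finger_force: 0.0
```

>>> play_rows([
  [0.77, -0.4, -0.12, -0.15, 0.33, -0.18, 110],
  [0.72, -0.41, -0.07, -0.13, 0.32, -0.17, 110],
  [0.73, -0.39, -0.05, -0.13, 0.31, -0.16, 110],
  [0.67, -0.39, -0.01, -0.13, 0.32, -0.15, 110],
  [0.68, -0.37, 0.01, -0.12, 0.31, -0.15, 110],
])

```text
clock: 1.1
eef_pos: [313.4, -339.4, 305.2]
eef_rot: [[0.717, 0.482, 0.503], [0.55, -0.835, 0.016], [0.428, 0.265, -0.864]]
force: [-0.4, 0.7, 0.3]
gripper_width: 48.5
finger_force: 0.0
```

```bash
python3 -c "
from h import *
KP[4]=11.5
o=arm.observe();print(o['qpos'].round(3),o['clock'],o['gripper_width']);p,R=fk(o['qpos']);print(p,o['eef_pos'],abs(R-o['eef_rot']).max())"
```

```text
[-1.183 -0.021  1.903  0.551  1.125 -0.408] 1.1 48.46093576636343
[ 285.78105481 -383.26606152  286.9683457 ] [ 313.40291804 -339.40705785  305.23073494] 4.440892098500626e-16
```

```bash
python3 - <<'E'
from h import *
o=arm.observe()
D=[([-1.28698956e+00,  3.20210315e-01,  1.56555411e+00,0,1.25738847e+00, -2.00292668e-02],[171.9,-548.26,230.58]),(o["qpos"],o["eef_pos"])]
f=lambda k:np.concatenate([fk(q,list(k))[0]-p for q,p in D])
s=least_squares(f,KP);print(s.x.round(1),f(s.x).round(1))
json.dump(s.x.tolist(),open("kp.json","w"))
import h; h.KP=s.x.tolist()
q=o["qpos"]
for pt,az,b in(((518.3,-241,200),-.447,60),((518.3,-241,166),-.447,0),((518,-241,290),-.447,0),((558,0,260),-.234,30),((558,0,260),-.234,0),((558,0,200),-.234,60),((504,323,166),.57,0),((504,323,280),.57,0)):
    for t in (.2,.4):
        P,R=grasp(np.array(pt),az,t,-1,b);x,e=ik(P,R,[az,.2,2.3,3.1,.8,-1.6]);print(pt,b,t,x.round(2),round(e,3))
E
```

```text
[114.1 591.5 408.9 318.3  11.5] [-0. -0.  0.  0.  0. -0.]
(518.3, -241, 200) 60 0.2 [-0.46  0.13  2.61  3.13  0.82 -1.57] 0.168
(518.3, -241, 200) 60 0.4 [-0.47  0.09  2.58  3.11  0.69 -1.56] 0.0
(518.3, -241, 166) 0 0.2 [-0.46  0.42  2.61  3.13  1.19 -1.57] 0.078
(518.3, -241, 166) 0 0.4 [-0.46  0.32  2.55  3.12  0.9  -1.57] 0.0
(518, -241, 290) 0 0.2 [-0.46  0.12  2.49  3.12  0.84 -1.56] 0.0
(518, -241, 290) 0 0.4 [-0.46  0.03  2.36  3.1   0.42 -1.54] 0.0
(558, 0, 260) 30 0.2 [ 0.25  0.15  2.57  3.71  1.01 -1.8 ] 0.0
(558, 0, 260) 30 0.4 [ 0.22  0.02  2.44  3.93  0.6  -2.08] 0.0
(558, 0, 260) 0 0.2 [ 0.2   0.2   2.53  3.66  1.   -1.77] 0.0
(558, 0, 260) 0 0.4 [ 0.18  0.09  2.41  3.84  0.61 -2.  ] 0.0
(558, 0, 200) 60 0.2 [ 0.37  0.21  2.61  3.91  1.03 -1.82] 0.127
(558, 0, 200) 60 0.4 [ 0.27  0.1   2.56  3.83  0.77 -1.9 ] 0.0
(504, 323, 166) 0 0.2 [ 0.53  0.5   2.59  3.1   1.32 -1.57] 0.0
(504, 323, 166) 0 0.4 [ 0.53  0.34  2.49  3.1   0.86 -1.56] 0.0
(504, 323, 280) 0 0.2 [ 0.53  0.18  2.45  3.09  0.86 -1.55] 0.0
(504, 323, 280) 0 0.4 [ 0.53  0.09  2.33  3.07  0.45 -1.52] 0.0
```

```bash
python3 - <<'E'
from h import *
o=arm.observe();q=o["qpos"]
for pt,az,b in(((518.3,-241,181),-.447,60),((518.3,-241,181),-.447,0),((518,-241,300),-.447,0),((558,0,270),-.234,35),((558,0,270),-.234,0),((558,0,220),-.234,60),((504,323,180),.57,0),((504,323,300),.57,0)):
    for t in (.4,.5):
        P,R=grasp(np.array(pt),az,t,-1,b);x,e=ik(P,R,[az,.2,2.3,3.1,.8,-1.6]);print(pt,b,t,x.round(2),round(e,3))
P,R=grasp(np.array([518.3,-241,181]),-.447,.45,-1,60)
qe,e=ik(P,R,[-.43,.1,2.4,3.1,.6,-1.6]);print(qe.round(2),e,P)
A=np.array([-.75,-.4,2.25,1.8,.75,-.9])
from scipy.interpolate import PchipInterpolator as S
T=[fk(x) for x in S([0,.5,1],np.array([q,A,qe]))(np.linspace(0,1,24)[1:])]
rs=rows(T,o["eef_pos"],o["eef_rot"],110)
print(len(rs))
for t in T[::2]:print((t[0]).round(0),(t[0]-318*t[1][:,2]).round(0),t[1][:,2].round(2))
show(rs)
E
```

```text
(518.3, -241, 181) 60 0.4 [-0.47  0.15  2.61  3.12  0.78 -1.56] 0.0
(518.3, -241, 181) 60 0.5 [-0.47  0.08  2.52  3.11  0.53 -1.55] 0.0
(518.3, -241, 181) 0 0.4 [-0.46  0.27  2.53  3.12  0.83 -1.56] 0.0
(518.3, -241, 181) 0 0.5 [-0.46  0.22  2.47  3.12  0.61 -1.56] 0.0
(518, -241, 300) 0 0.4 [-0.46  0.01  2.35  3.1   0.39 -1.54] 0.0
(518, -241, 300) 0 0.5 [-0.46 -0.01  2.28  3.07  0.2  -1.51] 0.0
(558, 0, 270) 35 0.4 [ 0.23 -0.01  2.42  3.99  0.57 -2.15] 0.0
(558, 0, 270) 35 0.5 [ 0.2  -0.04  2.35  4.26  0.43 -2.43] 0.0
(558, 0, 270) 0 0.4 [ 0.18  0.07  2.39  3.87  0.59 -2.05] 0.0
(558, 0, 270) 0 0.5 [ 0.16  0.04  2.33  4.09  0.43 -2.28] 0.0
(558, 0, 220) 60 0.4 [ 0.27  0.05  2.53  3.9   0.7  -1.98] 0.0
(558, 0, 220) 60 0.5 [ 0.24 -0.    2.45  4.08  0.52 -2.2 ] 0.0
(504, 323, 180) 0 0.4 [ 0.53  0.3   2.47  3.1   0.81 -1.55] 0.0
(504, 323, 180) 0 0.5 [ 0.54  0.25  2.41  3.09  0.59 -1.54] 0.0
(504, 323, 300) 0 0.4 [ 0.53  0.06  2.3   3.05  0.38 -1.5 ] 0.0
(504, 323, 300) 0 0.5 [ 0.54  0.04  2.23  2.99  0.2  -1.44] 0.0
[-0.47  0.11  2.57  3.11  0.65 -1.56] 2.1776258270434914e-11 [ 485.0
[... 1643 characters left out ...]
, 0.06, 0.39, 110]]
[[-0.5, 0.08, 0.21, -0.19, -0.03, 0.41, 110], [-0.72, 0.11, 0.25, -0.2, -0.13, 0.42, 110], [-0.91, 0.15, 0.3, -0.21, -0.22, 0.42, 110], [-0.55, 0.1, 0.17, -0.11, -0.16, 0.2, 110], [-0.54, 0.11, 0.19, -0.11, -0.16, 0.19, 110]]
[[-0.63, 0.11, 0.2, -0.12, -0.2, 0.19, 110], [-0.63, 0.13, 0.21, -0.11, -0.2, 0.18, 110], [-0.71, 0.13, 0.21, -0.13, -0.24, 0.17, 110], [-0.7, 0.15, 0.24, -0.12, -0.24, 0.17, 110], [-0.78, 0.15, 0.23, -0.14, -0.28, 0.15, 110]]
[[-0.76, 0.17, 0.26, -0.14, -0.28, 0.14, 110], [-0.84, 0.17, 0.24, -0.16, -0.31, 0.12, 110], [-0.82, 0.18, 0.29, -0.15, -0.31, 0.12, 110], [-0.89, 0.2, 0.26, -0.17, -0.35, 0.09, 110], [-0.86, 0.2, 0.3, -0.17, -0.35, 0.09, 110]]
```

```bash
python3 - <<'E'
from h import *
o=arm.observe();q=o["qpos"]
P,R=grasp(np.array([518.3,-241,200]),-.447,.4,-1,50)
qe,e=ik(P,R,[-.43,.1,2.4,3.1,.6,-1.6]);print(qe.round(2),e,P)
A=np.array([-.8,-.3,2.35,1.7,.8,-.9])
from scipy.interpolate import PchipInterpolator as S
T=[fk(x) for x in S([0,.55,1],np.array([q,A,qe]))(np.linspace(0,1,25)[1:])]
rs=rows(T,o["eef_pos"],o["eef_rot"],110)
print(len(rs))
for t in T[1::2]:print((t[0]).round(0),(t[0]-318*t[1][:,2]).round(0),t[1][:,2].round(2))
show(rs)
E
```

```text
[-0.47  0.11  2.56  3.11  0.71 -1.56] 1.6158787445630182e-12 [ 492.55248938 -228.65766347  212.07196861]
29
[ 345. -288.  331.] [ 149. -286.  582.] [ 0.61 -0.01 -0.79]
[ 372. -242.  351.] [ 145. -240.  573.] [ 0.71 -0.01 -0.7 ]
[ 396. -202.  367.] [ 142. -204.  558.] [ 0.8   0.01 -0.6 ]
[ 415. -169.  382.] [ 140. -176.  540.] [ 0.87  0.02 -0.5 ]
[ 431. -144.  396.] [ 139. -154.  521.] [ 0.92  0.03 -0.39]
[ 443. -127.  408.] [ 139. -136.  502.] [ 0.96  0.03 -0.29]
[ 452. -118.  418.] [ 141. -122.  483.] [ 0.98  0.01 -0.21]
[ 463. -123.  415.] [ 149. -114.  461.] [ 0.99 -0.03 -0.14]
[ 477. -143.  394.] [ 163. -110.  435.] [ 0.99 -0.1  -0.13]
[ 490. -171.  352.] [ 183. -109.  405.] [ 0.97 -0.19 -0.17]
[ 497. -201.  290.] [ 205. -107.  372.] [ 0.92 -0.3  -0.26]
[ 493. -229.  212.] [ 228. -102.  336.] [ 0.83 -0.4  -0.39]
[[0.53, -0.17, -0.05, -0.17, 0.16, -0.08, 110], [0.52, -0.17, -0.05, -0.16, 0.15, -0.09, 110], [0.5, -0.16, -0.02, -0.15, 0.17, -0.06, 110], [0.51, -0.15, -0.01, -0.15, 0.17, -0.07, 110], [0.94, -0.3, 0.01, -0.28, 0.36, -0.1, 110]]
[[0.89, -0.27, 0.06, -0.26, 0.36, -0.06,
[... 342 characters left out ...]
0.19, 0.28, 0.21, 110], [0.29, -0.06, 0.1, -0.19, 0.26, 0.24, 110]]
[[0.2, -0.01, 0.11, -0.2, 0.23, 0.27, 110], [0.03, 0.05, 0.17, -0.21, 0.17, 0.31, 110], [-0.13, 0.11, 0.22, -0.21, 0.11, 0.36, 110], [-0.31, 0.18, 0.27, -0.23, 0.02, 0.39, 110], [-0.48, 0.23, 0.31, -0.26, -0.05, 0.4, 110]]
[[-0.64, 0.27, 0.35, -0.27, -0.14, 0.41, 110], [-0.8, 0.32, 0.38, -0.31, -0.22, 0.41, 110], [-0.95, 0.35, 0.42, -0.33, -0.3, 0.37, 110], [-0.54, 0.2, 0.21, -0.18, -0.19, 0.17, 110], [-0.53, 0.2, 0.24, -0.18, -0.19, 0.18, 110]]
[[-0.59, 0.21, 0.22, -0.2, -0.22, 0.15, 110], [-0.58, 0.22, 0.25, -0.2, -0.22, 0.15, 110], [-0.64, 0.22, 0.23, -0.22, -0.25, 0.12, 110], [-0.63, 0.23, 0.26, -0.22, -0.25, 0.12, 110]]
```

>>> play_rows([
  [0.53, -0.17, -0.05, -0.17, 0.16, -0.08, 110],
  [0.52, -0.17, -0.05, -0.16, 0.15, -0.09, 110],
  [0.5, -0.16, -0.02, -0.15, 0.17, -0.06, 110],
  [0.51, -0.15, -0.01, -0.15, 0.17, -0.07, 110],
  [0.94, -0.3, 0.01, -0.28, 0.36, -0.1, 110],
])

```text
clock: 1.6
eef_pos: [359.1, -266.0, 341.1]
eef_rot: [[0.601, 0.441, 0.667], [0.599, -0.801, -0.009], [0.53, 0.405, -0.745]]
force: [0.6, 0.6, 0.1]
gripper_width: 48.7
finger_force: 0.0
```

>>> play_rows([
  [0.89, -0.27, 0.06, -0.26, 0.36, -0.06, 110],
  [0.82, -0.26, 0.08, -0.23, 0.38, -0.02, 110],
  [0.74, -0.23, 0.11, -0.23, 0.37, 0.02, 110],
  [0.68, -0.21, 0.13, -0.21, 0.37, 0.06, 110],
  [0.61, -0.19, 0.13, -0.2, 0.35, 0.1, 110],
])

```text
clock: 2.1
eef_pos: [415.6, -169.3, 382.4]
eef_rot: [[0.391, 0.306, 0.868], [0.585, -0.811, 0.022], [0.71, 0.499, -0.496]]
force: [0.8, 0.3, -0.5]
gripper_width: 49.0
finger_force: 0.0
```

>>> play_rows([
  [0.53, -0.17, 0.13, -0.19, 0.35, 0.13, 110],
  [0.47, -0.14, 0.13, -0.19, 0.32, 0.17, 110],
  [0.4, -0.12, 0.13, -0.19, 0.31, 0.19, 110],
  [0.34, -0.08, 0.11, -0.19, 0.28, 0.21, 110],
  [0.29, -0.06, 0.1, -0.19, 0.26, 0.24, 110],
])

```text
clock: 2.6
eef_pos: [447.4, -121.6, 413.1]
eef_rot: [[0.212, 0.133, 0.968], [0.458, -0.889, 0.022], [0.864, 0.438, -0.249]]
force: [0.6, -0.2, -0.6]
gripper_width: 48.5
finger_force: 0.0
```

>>> play_rows([
  [0.2, -0.01, 0.11, -0.2, 0.23, 0.27, 110],
  [0.03, 0.05, 0.17, -0.21, 0.17, 0.31, 110],
  [-0.13, 0.11, 0.22, -0.21, 0.11, 0.36, 110],
  [-0.31, 0.18, 0.27, -0.23, 0.02, 0.39, 110],
  [-0.48, 0.23, 0.31, -0.26, -0.05, 0.4, 110],
])

```text
clock: 3.1
eef_pos: [477.0, -144.3, 393.1]
eef_rot: [[0.149, -0.073, 0.986], [0.213, -0.971, -0.105], [0.965, 0.226, -0.13]]
force: [-0.2, -0.6, 0.2]
gripper_width: 48.6
finger_force: 0.0
```

```bash
cat > go.py <<'E'
from h import *
import sys
# go.py gripvalue  x,y,z,az,t,back  [more waypoints]   (grasp-point targets)
o=arm.observe();q=o["qpos"];T=[]
for a in sys.argv[2:]:
    x,y,z,az,t,b=map(float,a.split(","));P,R=grasp(np.array([x,y,z]),az,t,-1,b);q,e=ik(P,R,q);T.append((P,R));print("ik",q.round(2),round(e,3))
g=o["eef_pos"]-19*o["eef_rot"][:,2];z=o["eef_rot"][:,2]
print("now q",o["qpos"].round(2),"clock",round(o["clock"],2),"grasp pt",g.round(1),"az",np.arctan2(z[1],z[0]).round(3),"t",np.arcsin(-z[2]).round(3),"yz",o["eef_rot"][2,1].round(3))
show(rows(T,o["eef_pos"],o["eef_rot"],int(sys.argv[1])))
E
python3 - <<'E'
from h import *
p,d,m=grab("wrist");cv2.imwrite("pics/w1.png",p);np.savez("/tmp/wrist.npz",p=p,d=d,**{k:m[k] for k in("intrinsics","position","attitude")})
C=cloud(d,m);o=arm.observe();print(o["qpos"].round(2),o["eef_pos"].round(1),m["position"].round(0))
k=redmask(p)&(np.hypot(C[...,0]-518,C[...,1]+241)<40);Q=C[k];print(k.sum(),np.median(Q,0) if k.any() else 0)
E
python3 go.py 110 518.3,-241,220,-.447,.4,60 518.3,-241,200,-.447,.4,50
```

```text
[-0.65 -0.17  2.45  2.28  0.75 -1.18] [ 477.2 -144.8  389.6] [ 348. -112.  487.]
0 0
ik [-0.47  0.04  2.54  3.11  0.61 -1.55] 0.0
ik [-0.47  0.11  2.56  3.11  0.71 -1.56] 0.0
now q [-0.65 -0.17  2.45  2.28  0.75 -1.18] clock 3.15 grasp pt [ 458.5 -142.8  392.1] az -0.107 t 0.136 yz 0.222
[[-0.91, 0.24, 0.2, -0.33, -0.33, 0.35, 110], [-0.89, 0.27, 0.26, -0.33, -0.33, 0.35, 110], [-0.85, 0.31, 0.32, -0.33, -0.33, 0.34, 110], [-0.83, 0.33, 0.37, -0.34, -0.33, 0.35, 110], [-0.78, 0.35, 0.43, -0.33, -0.33, 0.35, 110]]
[[-0.74, 0.38, 0.49, -0.33, -0.34, 0.35, 110], [-0.62, -0.0, 0.59, 0.0, 0.0, -0.0, 110]]
```

View pics/w1.png

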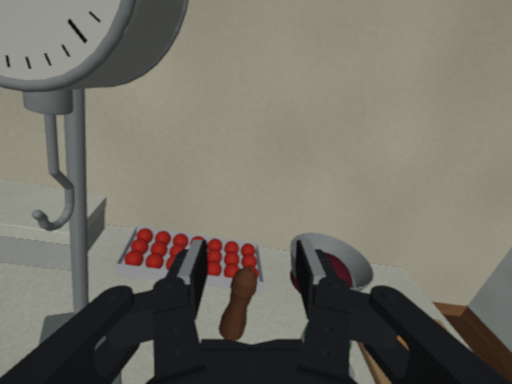

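Wrist view: hook at left, bend near (58,225), tip (40,215); dial at top left; the mill is between the fingers at the far side. Going on to pre-grasp.

>>> play_rows([
  [-0.91, 0.24, 0.2, -0.33, -0.33, 0.35, 110],
  [-0.89, 0.27, 0.26, -0.33, -0.33, 0.35, 110],
  [-0.85, 0.31, 0.32, -0.33, -0.33, 0.34, 110],
  [-0.83, 0.33, 0.37, -0.34, -0.33, 0.35, 110],
  [-0.78, 0.35, 0.43, -0.33, -0.33, 0.35, 110],
])

```text
clock: 3.65
eef_pos: [483.7, -211.3, 265.0]
eef_rot: [[0.326, -0.371, 0.87], [-0.097, -0.928, -0.359], [0.941, 0.033, -0.338]]
force: [0.6, -0.2, 0.8]
gripper_width: 48.4
finger_force: 0.0
```

>>> play_rows([
  [-0.74, 0.38, 0.49, -0.33, -0.34, 0.35, 110],
  [0, 0, 0, 0, 0, 0, 110],
])

```text
clock: 3.85
eef_pos: [485.9, -224.7, 238.7]
eef_rot: [[0.35, -0.428, 0.833], [-0.164, -0.904, -0.395], [0.922, 0.002, -0.386]]
force: [0.1, 0.3, 0.8]
gripper_width: 48.7
finger_force: 0.0
```

```bash
python3 - <<'E'
from h import *
p0,d0,m0=load("wrist");S={n:load(n) for n in("scene","side")}
print("hook3",tri([ray((160+513/6,120+262/6),S["scene"][2]),ray((235+128/6,115+232/6),S["side"][2]),ray((60,222),m0)]))
p,d,m=grab("wrist");cv2.imwrite("pics/w2.png",p);np.savez("/tmp/wrist2.npz",p=p,d=d,**{k:m[k] for k in("intrinsics","position","attitude")})
C=cloud(d,m)
k=redmask(p)&(np.hypot(C[...,0]-518,C[...,1]+241)<40);Q=C[k];print(k.sum(),np.median(Q,0),Q.min(0),Q.max(0))
for z0 in range(110,225,20):
    q=Q[abs(Q[:,2]-z0)<10];print(z0,len(q),q.mean(0).round(1) if len(q) else "")
k=(C[...,2]>230)&(C[...,2]<275)&(np.hypot(C[...,0]-518,C[...,1]+241)<40);Q=C[k]
if len(Q)>5:
    c=Q.mean(0);_,s,V=np.linalg.svd(Q[:,:2]-c[:2],full_matrices=False);print("ring",len(Q),c.round(1),V[0].round(2),np.arctan2(-V[0,0],V[0,1]),Q.min(0),Q.max(0))
E
python3 go.py 110 518.3,-241,200,-.447,.4,55 518.3,-241,181,-.447,.4,40 518.3,-241,181,-.447,.4,0
```

```text
hook3 (array([ 5.58244016e+02, -4.40893957e-01,  3.36023324e+02]), [3.2, 2.5, 1.3])
1848 [ 507.82554565 -245.93703686  177.37171667] [ 502.70279498 -258.37102574   69.11654748] [ 524.69222634 -229.80446391  220.23250625]
110 81 [ 510.1 -244.9  115.2]
130 223 [ 509.7 -244.   130.3]
150 254 [ 508.8 -245.1  150.4]
170 299 [ 508.2 -246.   170.3]
190 370 [ 507.5 -247.   190.3]
210 514 [ 507.2 -248.4  211.4]
ring 1346 [ 510.9 -253.5  254. ] [-0.42 -0.91] 2.7075524006552514 [ 499.81620306 -276.5792479   230.12506806] [ 523.14842208 -230.77362354  269.583959  ]
ik [-0.47  0.1   2.57  3.11  0.7  -1.56] 0.0
ik [-0.47  0.19  2.58  3.12  0.8  -1.56] 0.0
ik [-0.46  0.27  2.53  3.12  0.83 -1.56] 0.0
now q [-0.47  0.07  2.52  3.1   0.63 -1.55] clock 3.9 grasp pt [ 470.  -217.   247.3] az -0.442 t 0.394 yz 0.003
[[-0.76, 0.03, 0.43, -0.03, -0.04, 0.03, 110], [-0.58, -0.0, 0.75, 0.0, -0.0, 0.0, 110], [-0.0, -0.0, 0.67, 0.0, -0.0, 0.0, 110], [-0.0, -0.0, 0.66, 0.0, -0.0, 0.0, 110]]
```

View pics/w2.png

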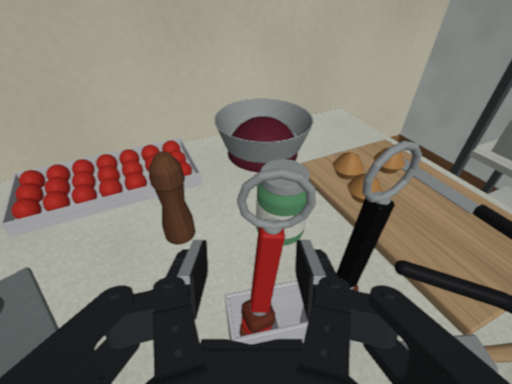

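Wrist view: red ring centre (277,200), handle running to (258,310), leaning slightly right; black kebab right at (375,210). Cross-checking the offset against the other cameras.

```bash
python3 - <<'E'
from h import *
for n in("scene","side","wrist"):
    p,d,m=grab(n);C=cloud(d,m)
    print(n,"table",np.median(C[(abs(C[...,2])<20)&(abs(C[...,0]-600)<150)&(abs(C[...,1]+250)<150)][:,2]).round(1))
    for nm,c0 in(("red",(516,-245)),("blk",(495,-328))):
        k=(C[...,2]>232)&(C[...,2]<280)&(np.hypot(C[...,0]-c0[0],C[...,1]-c0[1])<38);Q=C[k]
        if len(Q)>5:
            print(nm,len(Q),((Q.min(0)+Q.max(0))/2).round(1),Q.mean(0).round(1),"zmax",Q[:,2].max().round(1))
    k=(C[...,2]>120)&(C[...,2]<220)&redmask(p)&(np.hypot(C[...,0]-516,C[...,1]+245)<35);Q=C[k]
    print("handle",k.sum(),Q.mean(0).round(1) if k.any() else"")
    k=(C[...,2]>90)&(C[...,2]<99)&(abs(C[...,0]-508)<60)&(abs(C[...,1]+285)<100);print("caddytop",k.sum(),cv2.minAreaRect(C[k][:,:2].astype(np.float32)))
print(proj([518.3,-241,244.2],m),proj([518,-242,181],m))
E
```

```text
scene table 1.2
red 33 [ 512.3 -251.6  252.4] [ 513.2 -250.7  253. ] zmax 272.3
blk 26 [ 505.  -340.   252.5] [ 503.2 -339.1  257.6] zmax 272.7
handle 31 [ 521.  -243.4  172.3]
caddytop 119 ((509.5333557128906, -285.360595703125), (146.4388427734375, 55.29936218261719), 74.73480224609375)
side table 0.9
red 49 [ 509.9 -254.1  250.8] [ 509.8 -254.9  254. ] zmax 269.5
blk 28 [ 501.6 -343.7  252.7] [ 500.8 -336.2  256.4] zmax 270.0
handle 101 [ 511.4 -245.7  159.7]
caddytop 168 ((508.13720703125, -288.40936279296875), (143.13340759277344, 52.40348815917969), 75.70748138427734)
wrist table -0.1
red 1245 [ 511.8 -253.9  250.8] [ 510.9 -253.4  255.2] zmax 269.6
blk 812 [ 503.9 -342.9  250.6] [ 502.8 -337.3  255.6] zmax 269.2
handle 1628 [ 508.  -246.6  178.9]
caddytop 1137 ((511.11151123046875, -286.9698486328125), (141.57437133789062, 50.77729034423828), 77.2193603515625)
[[253.28801641 203.58817405]] [[254.04067297 262.69942725]]
```

```bash
sed -i 's|x,y,z,az,t,b=map.*|x,y,z,az,t,b,*r=map(float,a.split(","));P,R=grasp(np.array([x,y,z]),az,t,-1,b,r[0] if r else 0);q,e=ik(P,R,q);T.append((P,R));print("ik",q.round(2),round(e,3))|' go.py
cat >> h.py <<'E'
def grasp(pt,az,t,flip=-1,back=0,roll=0):
    R=Ro.from_rotvec(roll*np.array([np.cos(az),np.sin(az),0])).as_matrix()@toolR(az,t,flip);return pt+R[:,2]*(19-back),R
E
python3 go.py 110 515.3,-251.2,200,-.434,.4,55,.048 515.3,-251.2,180,-.434,.4,45,.048 515.3,-251.2,180,-.434,.4,0,.048
```

```text
ik [-0.55  0.11  2.57  2.94  0.71 -1.42] 0.0
ik [-0.55  0.19  2.59  2.97  0.81 -1.45] 0.0
ik [-0.53  0.28  2.53  3.    0.84 -1.47] 0.0
now q [-0.47  0.07  2.52  3.1   0.63 -1.55] clock 4.05 grasp pt [ 469.4 -217.3  248.7] az -0.443 t 0.391 yz 0.003
[[-0.78, 0.4, 0.51, 0.18, -0.06, 0.29, 110], [-0.61, 0.03, 0.6, 0.0, -0.0, 0.0, 110], [-0.0, -0.0, 0.75, 0.0, -0.0, 0.0, 110], [-0.0, -0.0, 0.75, 0.0, -0.0, 0.0, 110]]
```

>>> play_rows([
  [-0.78, 0.4, 0.51, 0.18, -0.06, 0.29, 110],
  [-0.61, 0.03, 0.6, 0, 0, 0, 110],
  [0, 0, 0.75, 0, 0, 0, 110],
  [0, 0, 0.75, 0, 0, 0, 110],
  [0, 0, 0, 0, 0, 0, 110],
])

```text
clock: 4.55
eef_pos: [533.3, -259.6, 172.2]
eef_rot: [[0.334, -0.42, 0.844], [-0.204, -0.906, -0.371], [0.92, -0.048, -0.388]]
force: [0.8, 1.3, 0.9]
gripper_width: 48.5
finger_force: 0.0
```

```bash
python3 - <<'E'
from h import *
p,d,m=grab("wrist");C=cloud(d,m)
k=redmask(p)&(C[...,2]>120)&(C[...,2]<222)&(np.hypot(C[...,0]-515,C[...,1]+250)<30);Q=C[k];o=arm.observe()
print(k.sum(),(o["eef_rot"].T@(Q.mean(0)-o["eef_pos"])).round(1),Q.mean(0).round(1))
E
python3 go.py 110 515.3,-251.2,180,-.434,.4,0,.048
```

```text
4128 [  0.4  -0.2 -29.6] [ 507.2 -247.8  184. ]
ik [-0.53  0.28  2.53  3.    0.84 -1.47] 0.0
now q [-0.53  0.33  2.49  3.    0.86 -1.47] clock 4.6 grasp pt [ 515.9 -251.8  179.5] az -0.414 t 0.4 yz -0.048
[[0.01, -0.01, -0.03, 0.0, 0.0, -0.0, 110]]
```

Handle is centred between the fingers (0.2 mm off). Close.

>>> play_rows([
  [0, 0, 0, 0, 0, 0, 255],
  [0, 0, 0, 0, 0, 0, 255],
  [0, 0, 0, 0, 0, 0, 255],
  [0, 0, 0, 0, 0, 0, 255],
  [0, 0, 0, 0, 0, 0, 255],
], force=60)

```text
clock: 5.1
eef_pos: [531.3, -258.3, 172.2]
eef_rot: [[0.335, -0.421, 0.843], [-0.204, -0.906, -0.371], [0.92, -0.048, -0.389]]
force: [-1.0, 1.1, 3.9]
gripper_width: 17.2
finger_force: 59.7
```

```bash
python3 go.py 255 515.9,-251.8,210,-.434,.4,0,.048 518,-246,298,-.434,.4,0,0
```

```text
ik [-0.53  0.2   2.48  2.98  0.72 -1.44] 0.0
ik [-0.49  0.02  2.35  3.01  0.39 -1.47] 0.0
now q [-0.53  0.33  2.49  3.    0.86 -1.47] clock 5.1 grasp pt [ 515.3 -251.3  179.6] az -0.415 t 0.4 yz -0.048
[[0.94, -0.04, -0.37, 0.01, 0.0, -0.0, 255], [0.89, -0.11, -0.39, -0.04, 0.0, -0.1, 255], [0.9, -0.1, -0.38, -0.05, 0.0, -0.1, 255], [0.9, -0.08, -0.39, -0.04, 0.0, -0.1, 255]]
```

>>> play_rows([
  [0.94, -0.04, -0.37, 0.01, 0, 0, 255],
  [0.89, -0.11, -0.39, -0.04, 0, -0.1, 255],
  [0.9, -0.1, -0.38, -0.05, 0, -0.1, 255],
  [0.9, -0.08, -0.39, -0.04, 0, -0.1, 255],
  [0, 0, 0, 0, 0, 0, 255],
])

```text
clock: 5.6
eef_pos: [534.9, -253.7, 294.8]
eef_rot: [[0.349, -0.42, 0.838], [-0.16, -0.907, -0.389], [0.923, 0.001, -0.384]]
force: [-0.1, 0.2, -2.3]
gripper_width: 17.3
finger_force: 59.3
```

```bash
python3 - <<'E'
from h import *
o=arm.observe();print(o["force"].round(2),o["gripper_width"])
S=[]
for n in("wrist","side","scene"):
    p,d,m=grab(n);C=cloud(d,m)
    k=(C[...,2]>345)&(C[...,2]<400)&(np.hypot(C[...,0]-518,C[...,1]+246)<40);Q=C[k]
    if len(Q)>5:
        c=Q.mean(0);_,s,V=np.linalg.svd(Q[:,:2]-c[:2],full_matrices=False);print(n,"ring",len(Q),((Q.min(0)+Q.max(0))/2).round(1),c.round(1),"yaw",np.arctan2(-V[0,0],V[0,1]).round(3),"zmax",Q[:,2].max().round(1))
    for z0 in range(100,345,20):
        q=C[(abs(C[...,2]-z0)<10)&(np.hypot(C[...,0]-518,C[...,1]+246)<28)]
        if len(q)>4 and n!="wrist":print(z0,len(q),q.mean(0).round(1),end=" ")
    k=(np.hypot(C[...,0]-518,C[...,1]+246)<45)&(C[...,2]>100)
    cv2.imwrite(f"pics/l_{n}.png",p)
E
python3 go.py 255 518,-246,298,-.434,.4,0,0
```

```text
[-0.12  0.25 -2.26] 17.25069878749502
wrist ring 6466 [ 517.7 -245.9  368.4] [ 516.9 -245.1  371.8] yaw 2.705 zmax 391.9
side ring 66 [ 514.8 -248.3  366.8] [ 515.4 -245.8  368.7] yaw 2.692 zmax 388.5
100 44 [ 520.8 -247.1   93.9] 140 30 [ 513.4 -239.4  143.6] 160 51 [ 514.1 -238.6  160.1] 180 43 [ 512.8 -237.1  181.3] 200 48 [ 513.8 -238.4  200. ] 220 58 [ 513.8 -241.5  219.8] 240 37 [ 514.8 -243.5  240.6] 260 39 [ 513.8 -242.7  260.5] 300 22 [ 527.4 -235.6  299.5] 320 41 [ 513.8 -241.8  320.6] 340 45 [ 514.4 -244.9  340.1] scene ring 39 [ 519.1 -243.4  366.2] [ 517.8 -242.2  366.7] yaw -0.449 zmax 387.1
100 32 [ 515.  -248.    93.9] 140 23 [ 525.9 -237.9  143.4] 160 31 [ 526.  -239.2  159.1] 180 29 [ 525.9 -238.1  179.3] 200 38 [ 525.4 -238.2  199.9] 220 40 [ 522.4 -239.7  218.9] 240 20 [ 521.8 -240.8  240.4] 260 25 [ 521.2 -240.2  258.5] 280 17 [ 525.  -244.4  279.7] 300 69 [ 522.7 -238.1  301. ] 320 39 [ 515.2 -237.5  317.4] 340 30 [ 518.5 -244.9  339.2] ik [-0.49  0.02  2.35  3.01  0.39 -1.47] 0.0
now q [-0.49  0.05  2.33  3.01  0.4  -1.47] clock 5.75 grasp pt [ 516.9 -245.7  294.3] az -0.435 t 0.408 yz 0.0
[[0.13, -0.01, -0.02, 0.0, 0.05, 0.0, 255]]
```

View pics/l_side.png

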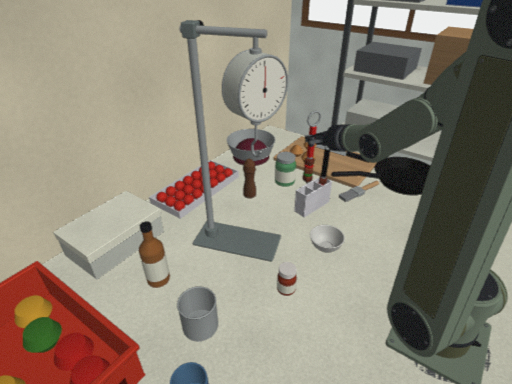

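Side view: kebab held upright at (313,150), out of the caddy at (312,197); black kebab still in place. Check for settle.

```bash
python3 - <<'E'
from h import *
for i in range(3):
    o=arm.observe();g=o["eef_pos"]-19*o["eef_rot"][:,2];print(o["clock"],g.round(1),o["joint_velocities"].round(3),o["force"].round(1))
    p,d,m=grab("wrist")
C=cloud(d,m)
k=(C[...,2]>345)&(C[...,2]<400)&(np.hypot(C[...,0]-518,C[...,1]+246)<40);Q=C[k];print(Q[:,2].max(),((Q.min(0)+Q.max(0))/2).round(1))
E
```

```text
5.75 [ 516.9 -245.7  294.3] [-0.002  0.021  0.01   0.001  0.002  0.001] [ 0.1  0.7 -3.2]
5.8 [ 517.  -245.8  293.8] [-0.001  0.011 -0.002 -0.001  0.005 -0.001] [-0.4 -0.6 -2.7]
5.85 [ 517.2 -245.9  293.8] [-0.     0.004 -0.009 -0.001  0.006 -0.001] [ 0.6  0.2 -3.2]
383.67721674089114 [ 516.7 -245.9  364.3]
```

```bash
python3 - <<'E'
from h import *
for n in("wrist","side","scene"):
    p,d,m=load(n);C=cloud(d,m)
    for z0,z1 in((322,332),(332,340),(340,348),(348,358),(358,375),(375,400),(400,424)):
        k=(C[...,2]>z0)&(C[...,2]<z1)&(np.hypot(C[...,0]-556,C[...,1])<45);Q=C[k]
        if len(Q):print(n,z0,z1,len(Q),Q.mean(0).round(1),Q.min(0).round(0),Q.max(0).round(0))
E
```

```text
wrist 322 332 20 [557.8  -0.7 331.2] [551.  -2. 330.] [565.   5. 332.]
wrist 332 340 253 [ 5.596e+02 -4.000e-01  3.362e+02] [545.  -5. 332.] [574.   6. 340.]
wrist 340 348 175 [558.5  -0.  344.1] [541.  -5. 340.] [576.   7. 348.]
wrist 348 358 206 [5.575e+02 5.000e-01 3.523e+02] [539.  -6. 348.] [576.   8. 358.]
wrist 358 375 172 [568.4  -2.9 366.8] [560.  -6. 358.] [576.   2. 375.]
wrist 375 400 352 [558.8  -0.  388.1] [556.  -3. 375.] [566.   4. 400.]
wrist 400 424 387 [5.584e+02 1.000e-01 4.122e+02] [555.  -3. 400.] [563.   5. 424.]
side 322 332 1 [551.7  -0.9 330.3] [552.  -1. 330.] [552.  -1. 330.]
side 332 340 20 [5.602e+02 4.000e-01 3.361e+02] [546.  -5. 332.] [572.   4. 339.]
side 340 348 12 [554.8   1.7 343.4] [541.  -4. 341.] [572.   6. 348.]
side 348 358 13 [557.1   0.8 352.5] [538.  -4. 348.] [572.   6. 357.]
side 358 375 12 [568.4  -1.1 366.7] [562.  -4. 359.] [576.   2. 374.]
side 375 400 26 [5.580e+02 2.000e-01 3.878e+02] [555.  -4. 375.] [564.   4. 399.]
side 400 424 24 [5.571e+02 4.000e-01 4.117e+02] [554.  -5. 401.] [560.   5. 422.]
scene 322 332 2 [555.4   4.6 329.6] [554.   3. 328.] [557.   6. 331.]
scene 332 340 10 [561.5   4.1 337.2] [551.  -0. 334.] [572.   9. 339.]
scene 340 348 8 [557.8   3.4 344. ] [545.  -3. 340.] [574.   9. 347.]
scene 348 358 10 [560.5   4.2 353.4] [542.  -1. 350.] [577.  10. 357.]
scene 358 375 12 [5.701e+02 4.000e-01 3.676e+02] [559.  -5. 361.] [580.   2. 374.]
scene 375 400 16 [561.5   2.4 385.6] [555.  -1. 376.] [571.   6. 398.]
scene 400 424 10 [562.    3.1 411.2] [559.   0. 402.] [565.   6. 419.]
```

```bash
python3 go.py 255 514,-120,285,-.33,.4,0 508,11.9,276,-.234,.4,0; python3 go.py 255 558.5,0,276,-.234,.4,0 558.5,0,225,-.234,.4,0 558.5,0,225,-.234,.4,60|head -3
```

```text
ik [-0.17 -0.03  2.44  3.49  0.46 -1.82] 0.0
ik [ 0.26 -0.02  2.46  4.01  0.61 -2.13] 0.0
now q [-0.49  0.05  2.33  3.01  0.4  -1.47] clock 5.9 grasp pt [ 517.4 -246.1  294.2] az -0.435 t 0.408 yz 0.0
[[-0.25, -0.96, -0.4, 0.16, 0.01, -0.07, 255], [-0.25, -0.96, -0.38, 0.16, 0.02, -0.07, 255], [-0.23, -0.98, -0.35, 0.16, 0.01, -0.06, 255], [-0.22, -0.99, -0.33, 0.16, 0.01, -0.07, 255], [-0.18, -0.83, -0.28, 0.12, 0.0, -0.05, 255]]
[[-0.18, -0.84, -0.26, 0.12, 0.0, -0.05, 255], [-0.17, -0.84, -0.24, 0.11, 0.0, -0.05, 255], [-0.16, -0.85, -0.23, 0.12, 0.0, -0.05, 255], [-0.16, -0.85, -0.22, 0.12, 0.0, -0.05, 255]]
ik [ 0.18  0.06  2.38  3.9   0.57 -2.07] 0.0
ik [ 0.18  0.16  2.46  3.74  0.72 -1.87] 0.0
ik [ 0.27  0.04  2.52  3.91  0.69 -2.  ] 0.0
```

>>> play_rows([
  [-0.13, -0.48, -0.2, 0.08, 0, -0.03, 255],
  [-0.25, -0.96, -0.4, 0.16, 0.01, -0.07, 255],
  [-0.25, -0.96, -0.38, 0.16, 0.02, -0.07, 255],
  [-0.23, -0.98, -0.35, 0.16, 0.01, -0.06, 255],
  [-0.22, -0.99, -0.33, 0.16, 0.01, -0.07, 255],
])

```text
clock: 6.4
eef_pos: [528.8, -109.4, 277.3]
eef_rot: [[0.368, -0.312, 0.876], [-0.12, -0.95, -0.288], [0.922, 0.001, -0.388]]
force: [0.3, 0.3, -2.5]
gripper_width: 17.2
finger_force: 59.4
```

```bash
python3 go.py 255 508,11.9,276,-.234,.4,0
```

```text
ik [ 0.26 -0.02  2.46  4.01  0.61 -2.13] 0.0
now q [-0.12 -0.01  2.43  3.55  0.48 -1.86] clock 6.4 grasp pt [ 512.2 -103.9  284.7] az -0.318 t 0.398 yz 0.001
[[-0.2, -0.92, -0.28, 0.13, -0.0, -0.05, 255], [-0.19, -0.92, -0.26, 0.13, -0.01, -0.06, 255], [-0.18, -0.93, -0.25, 0.13, 0.0, -0.05, 255], [-0.17, -0.94, -0.23, 0.13, -0.0, -0.05, 255]]
```

>>> play_rows([
  [-0.2, -0.92, -0.28, 0.13, 0, -0.05, 255],
  [-0.19, -0.92, -0.26, 0.13, 0, -0.06, 255],
  [-0.18, -0.93, -0.25, 0.13, 0, -0.05, 255],
  [-0.17, -0.94, -0.23, 0.13, 0, -0.05, 255],
  [0, 0, 0, 0, 0, 0, 255],
])

```text
clock: 6.9
eef_pos: [525.4, 10.0, 268.6]
eef_rot: [[0.378, -0.226, 0.898], [-0.087, -0.974, -0.209], [0.922, 0.0, -0.388]]
force: [-0.5, -0.1, -2.8]
gripper_width: 16.9
finger_force: 59.5
```

```bash
python3 - <<'E'
from h import *
for n in("wrist","wrist","wrist","side"):
    p,d,m=grab(n);C=cloud(d,m)
    o=arm.observe();g=o["eef_pos"]-19*o["eef_rot"][:,2]
    print(n,g.round(1),o["force"][2].round(1),end=" ")
    for nm,c0,z0,z1 in(("ring",(508,12),310,375),("hook",(558.5,0),325,358)):
        k=(C[...,2]>z0)&(C[...,2]<z1)&(np.hypot(C[...,0]-c0[0],C[...,1]-c0[1])<(28 if nm=="ring" else 24));Q=C[k]
        if len(Q)>5:
            c=Q.mean(0);_,s,V=np.linalg.svd(Q[:,:2]-c[:2],full_matrices=False);print(nm,len(Q),((Q.min(0)+Q.max(0))/2).round(1),"yaw",np.arctan2(-V[0,0],V[0,1]).round(3),"z",Q[:,2].min().round(1),Q[:,2].max().round(1))
    if n!="wrist" or 1: cv2.imwrite(f"pics/h_{n}.png",p)
a=cv2.imread("pics/h_wrist.png");b=cv2.imread("pics/h_side.png")[110:230,200:360]
cv2.imwrite("pics/h.png",np.hstack([cv2.resize(a,(400,300)),cv2.resize(b,(400,300))]))
E
python3 go.py 255 508,11.9,276,-.234,.4,0 558.5,0,276,-.234,.4,0
```

```text
wrist [508.4  12.6 276.4] -1.9 ring 7725 [507.3  14.4 338. ] yaw -0.232 z 310.0 366.0
hook 694 [557.7   1.6 344.3] yaw 1.333 z 330.6 357.9
wrist [508.4  11.5 276.7] -2.6 ring 7771 [507.   13.  338.2] yaw -0.233 z 310.0 366.4
hook 697 [558.5   1.6 344.4] yaw 1.333 z 330.8 358.0
wrist [508.4  10.7 277. ] -2.9 ring 7787 [506.8  11.9 338.4] yaw -0.236 z 310.0 366.8
hook 678 [558.7   1.3 344.2] yaw 1.34 z 330.4 358.0
side [508.4  10.2 277.3] -2.7 ring 133 [505.8   9.8 339. ] yaw -0.242 z 310.5 367.5
hook 47 [5.563e+02 1.000e-01 3.443e+02] yaw 1.317 z 331.8 356.7
ik [ 0.26 -0.02  2.46  4.01  0.61 -2.13] 0.0
ik [ 0.18  0.06  2.38  3.9   0.57 -2.07] 0.0
now q [ 0.26  0.01  2.45  3.98  0.62 -2.11] clock 7.1 grasp pt [508.4  10.2 277.3] az -0.235 t 0.396 yz -0.0
[[-0.05, -0.05, -0.01, 0.0, -0.03, -0.0, 255], [0.34, -0.0, 0.8, 0.0, 0.0, -0.0, 255], [0.33, -0.01, 0.8, 0.0, 0.0, -0.0, 255]]
```

View pics/h.png

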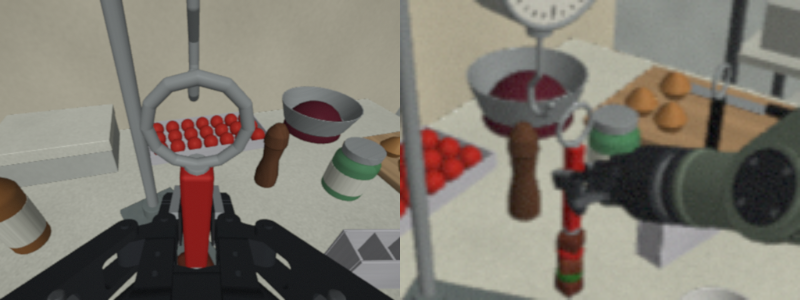

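Left (wrist): ring centred (197,120) in line with the hook (193,90). Right (side): ring at (573,125) in front of the hook (540,105), kebab upright.

```bash
python3 go.py 255 508.4,12,278.5,-.234,.4,0 534,6,278.5,-.234,.4,0 560,0.2,278.5,-.234,.4,0
```

```text
ik [ 0.26 -0.02  2.46  4.02  0.6  -2.15] 0.0
ik [ 0.22  0.01  2.42  3.96  0.58 -2.11] 0.0
ik [ 0.18  0.05  2.38  3.91  0.56 -2.08] 0.0
now q [ 0.26  0.01  2.45  3.98  0.62 -2.11] clock 7.1 grasp pt [508.4  10.2 277.3] az -0.235 t 0.396 yz -0.0
[[0.03, -0.06, -0.03, 0.0, -0.03, -0.0, 255], [0.34, -0.0, 0.81, 0.0, 0.0, -0.0, 255], [0.35, -0.02, 0.82, 0.0, 0.0, -0.0, 255]]
```

>>> play_rows([
  [0.03, -0.06, -0.03, 0, -0.03, 0, 255],
  [0.11, 0, 0.27, 0, 0, 0, 255],
  [0.11, 0, 0.27, 0, 0, 0, 255],
  [0.12, 0, 0.27, 0, 0, 0, 255],
  [0, 0, 0, 0, 0, 0, 255],
])

```text
clock: 7.6
eef_pos: [552.7, 2.2, 272.3]
eef_rot: [[0.377, -0.233, 0.897], [-0.091, -0.973, -0.214], [0.922, -0.001, -0.388]]
force: [0.3, 0.1, -1.8]
gripper_width: 17.0
finger_force: 59.4
```

```bash
python3 go.py 255 560,0.2,278.5,-.234,.4,0
```

```text
ik [ 0.18  0.05  2.38  3.91  0.56 -2.08] 0.0
now q [ 0.22  0.05  2.4   3.94  0.59 -2.09] clock 7.6 grasp pt [535.6   6.2 279.6] az -0.234 t 0.398 yz -0.001
[[0.29, 0.01, 0.79, 0.0, -0.01, -0.01, 255]]
```

>>> play_rows([
  [0.1, 0, 0.26, 0, 0, 0, 255],
  [0.1, 0, 0.27, 0, -0.01, 0, 255],
  [0.1, 0, 0.26, 0, 0, 0, 255],
  [0, 0, 0, 0, 0, 0, 255],
  [0, 0, 0, 0, 0, 0, 255],
])

```text
clock: 8.1
eef_pos: [575.9, -3.1, 270.5]
eef_rot: [[0.38, -0.231, 0.896], [-0.091, -0.973, -0.213], [0.921, -0.001, -0.39]]
force: [-0.4, 0.2, -3.0]
gripper_width: 17.1
finger_force: 59.4
```

```bash
python3 - <<'E'
from h import *
p,d,m=grab("wrist");C=cloud(d,m)
b=grab("side")[0][105:195,220:340]
o=arm.observe();print(o["force"].round(1))
cv2.imwrite("pics/e.png",np.hstack([cv2.resize(p,(400,300)),cv2.resize(b,(400,300),interpolation=cv2.INTER_CUBIC)]))
E
python3 go.py 255 560,0.2,278.5,-.234,.4,0  560,0.2,249,-.234,.4,0  560,0.2,230,-.234,.4,0
```

```text
[ 0.7 -0.  -2.8]
ik [ 0.18  0.05  2.38  3.91  0.56 -2.08] 0.0
ik [ 0.18  0.11  2.42  3.8   0.64 -1.96] 0.0
ik [ 0.18  0.15  2.45  3.75  0.7  -1.89] 0.0
now q [ 0.18  0.08  2.36  3.9   0.57 -2.07] clock 8.2 grasp pt [558.5   1.1 278. ] az -0.233 t 0.401 yz -0.001
[[0.04, 0.02, 0.04, -0.01, 0.01, -0.0, 255], [-0.91, -0.0, 0.39, 0.0, -0.0, -0.0, 255], [-0.58, -0.0, 0.24, 0.0, -0.0, -0.0, 255]]
```

View pics/e.png

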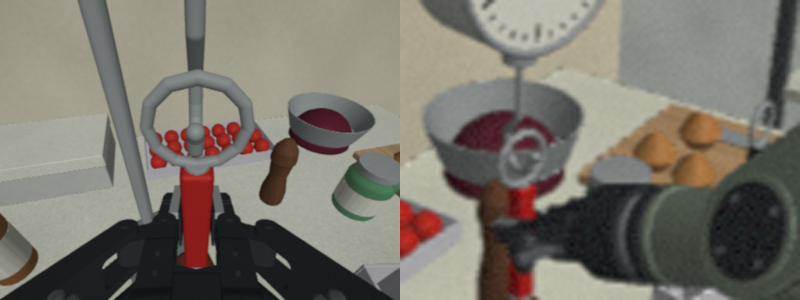

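Left: hook tip (197,135) seen through the ring, ring top wire (197,77) between tip and rod. Right: ring on the hook region (522,150). Threaded; lower.

>>> play_rows([
  [-0.42, 0.01, 0.22, 0, 0, 0, 255],
  [-0.45, 0, 0.19, 0, 0, 0, 255],
  [-0.3, 0, 0.13, 0, 0, 0, 255],
  [-0.2, 0, 0.08, 0, 0, 0, 255],
  [0, 0, 0, 0, 0, 0, 255],
])

```text
clock: 8.7
eef_pos: [576.8, -3.3, 225.3]
eef_rot: [[0.38, -0.231, 0.896], [-0.09, -0.973, -0.212], [0.921, -0.0, -0.39]]
force: [-1.0, -0.1, -1.2]
gripper_width: 17.0
finger_force: 59.6
```

```bash
python3 - <<'E'
from h import *
for i in range(5):
    o=arm.observe();g=o["eef_pos"]-19*o["eef_rot"][:,2];print(g.round(1),o["force"].round(1));arm.grab_frame("side")
E
```

```text
[559.8   0.7 232.8] [-1.  -0.1 -1.2]
[560.    0.7 233.5] [-0.  -0.3 -1. ]
[560.1   0.7 234. ] [-1.6  0.9 -1. ]
[560.2   0.7 234.2] [-1.   0.5 -0.5]
[560.1   0.7 234.2] [ 0.1  1.3 -0.4]
```

>>> play_rows([
  [-0.1, 0, 0.04, 0, 0, 0, 255],
  [-0.1, 0, 0.04, 0, 0, 0, 255],
  [0, 0, 0, 0, 0, 0, 255],
])

```text
clock: 9.25
eef_pos: [576.8, -3.4, 219.0]
eef_rot: [[0.379, -0.231, 0.896], [-0.09, -0.973, -0.212], [0.921, -0.0, -0.39]]
force: [1.0, -0.1, 1.0]
gripper_width: 16.9
finger_force: 59.5
```

```bash
python3 - <<'E'
from h import *
F=[]
for i in range(8):
    o=arm.observe();g=o["eef_pos"]-19*o["eef_rot"][:,2];F.append(o["force"]);arm.grab_frame("side")
print(g.round(1),np.mean(F,0).round(2))
E
```

```text
[559.8   0.7 226.9] [0.77 0.31 0.25]
```

>>> play_rows([
  [0, 0, 0, 0, 0, 0, 130],
  [0, 0, 0, 0, 0, 0, 130],
  [0, 0, 0, 0, 0, 0, 130],
  [0, 0, 0, 0, 0, 0, 130],
  [0, 0, 0, 0, 0, 0, 130],
])

```text
clock: 10.15
eef_pos: [576.6, -3.5, 219.2]
eef_rot: [[0.379, -0.231, 0.896], [-0.091, -0.973, -0.213], [0.921, -0.001, -0.39]]
force: [-0.3, -0.1, 1.3]
gripper_width: 41.7
finger_force: 0.0
```

```bash
python3 go.py 130 559.8,.7,227,-.234,.4,80
```

```text
ik [ 0.31 -0.01  2.52  4.    0.68 -2.07] 0.0
now q [ 0.18  0.2   2.43  3.73  0.72 -1.87] clock 10.15 grasp pt [559.6   0.6 226.6] az -0.233 t 0.401 yz -0.001
[[0.0, -0.0, -0.89, -0.0, 0.0, -0.0, 130], [0.01, -0.01, -0.89, -0.0, 0.0, -0.0, 130], [0.0, 0.0, -0.89, -0.01, 0.0, -0.0, 130]]
```

>>> play_rows([
  [0, 0, -0.3, 0, 0, 0, 110],
  [0, 0, -0.5, 0, 0, 0, 110],
  [0, 0, -0.7, 0, 0, 0, 110],
  [0, 0, -0.7, 0, 0, 0, 110],
  [0, 0, -0.5, 0, 0, 0, 110],
])

```text
clock: 10.65
eef_pos: [502.5, 13.8, 251.1]
eef_rot: [[0.379, -0.231, 0.896], [-0.091, -0.973, -0.212], [0.921, -0.001, -0.39]]
force: [-0.1, 0.8, 0.4]
gripper_width: 48.4
finger_force: 0.0
```

```bash
python3 - <<'E'
from h import *
o=arm.observe();print(o["qpos"].round(2),o["clock"])
for i in range(30):
    p,d,m=grab("wrist");C=cloud(d,m)
    if i%3==0 or i>26:
        h=redmask(p)&(C[...,2]>130)&(C[...,2]<230)&(np.hypot(C[...,0]-556,C[...,1])<40);Q=C[h]
        k=(C[...,2]>235)&(C[...,2]<345)&(np.hypot(C[...,0]-556,C[...,1])<28);z=C[k]
        print(round(arm.observe()["clock"],2),Q.mean(0).round(1) if len(Q) else 0,z.mean(0).round(1))
s=grab("side")[0];b=s[40:220,200:340]
cv2.imwrite("pics/w.png",np.hstack([cv2.resize(p,(400,320)),cv2.resize(b,(400,320),interpolation=cv2.INTER_CUBIC)]))
E
```

```text
[ 0.31  0.02  2.51  3.98  0.69 -2.05] 10.65
10.7 [551.    4.3 195.5] [556.    2.2 291.6]
10.85 [550.    5.4 194.4] [555.8   2.4 291.6]
11.0 [549.9   5.5 194.4] [555.8   2.5 291.4]
11.15 [550.4   4.8 195.5] [555.9   2.2 291.7]
11.3 [551.   4. 195.] [556.    2.  291.8]
11.45 [550.9   4.2 194.8] [555.9   2.1 291.6]
11.6 [550.3   5.1 195.1] [555.8   2.3 291.5]
11.75 [550.    5.4 195.2] [555.8   2.4 291.5]
11.9 [550.3   5.  194.9] [555.8   2.3 291.5]
12.05 [550.8   4.3 195.4] [555.9   2.1 291.6]
12.1 [550.9   4.2 195.2] [555.9   2.1 291.5]
12.15 [550.9   4.1 194.8] [555.9   2.1 291.6]
```

View pics/w.png

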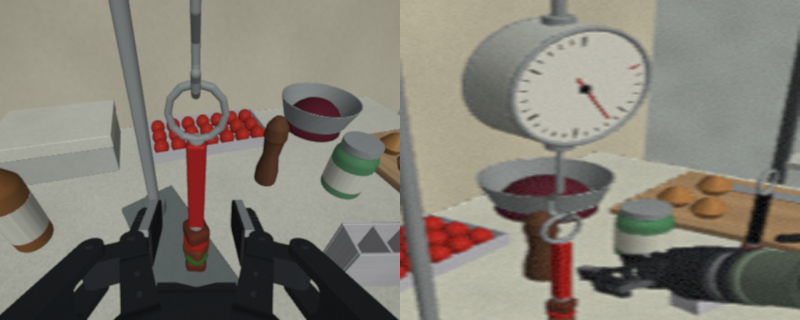

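Hanging freely from the hook (left: ring on hook at (197,100); right: needle turned to lower right (607,118)). Wait for stillness.

>>> play_rows([
  [0, 0, 0, 0, 0, 0, 110],
  [0, 0, 0, 0, 0, 0, 110],
  [0, 0, 0, 0, 0, 0, 110],
  [0, 0, 0, 0, 0, 0, 110],
  [0, 0, 0, 0, 0, 0, 110],
])

```text
clock: 12.7
eef_pos: [504.1, 13.8, 250.8]
eef_rot: [[0.379, -0.231, 0.896], [-0.091, -0.973, -0.212], [0.921, -0.001, -0.39]]
force: [0.6, 0.1, 0.6]
gripper_width: 48.7
finger_force: 0.0
```

>>> play_rows([
  [0, 0, 0, 0, 0, 0, 110],
  [0, 0, 0, 0, 0, 0, 110],
  [0, 0, 0, 0, 0, 0, 110],
  [0, 0, 0, 0, 0, 0, 110],
  [0, 0, 0, 0, 0, 0, 110],
])

```text
clock: 13.2
eef_pos: [504.1, 13.8, 250.9]
eef_rot: [[0.379, -0.231, 0.896], [-0.091, -0.973, -0.212], [0.921, -0.001, -0.39]]
force: [-0.3, 0.0, 0.0]
gripper_width: 48.9
finger_force: 0.0
```

>>> play_rows([
  [0, 0, 0, 0, 0, 0, 110],
  [0, 0, 0, 0, 0, 0, 110],
  [0, 0, 0, 0, 0, 0, 110],
  [0, 0, 0, 0, 0, 0, 110],
  [0, 0, 0, 0, 0, 0, 110],
])

```text
clock: 13.7
eef_pos: [504.1, 13.8, 250.9]
eef_rot: [[0.379, -0.231, 0.896], [-0.091, -0.973, -0.212], [0.921, -0.001, -0.39]]
force: [-0.2, -0.7, 0.1]
gripper_width: 48.6
finger_force: 0.0
```

>>> play_rows([
  [0, 0, 0, 0, 0, 0, 110],
  [0, 0, 0, 0, 0, 0, 110],
  [0, 0, 0, 0, 0, 0, 110],
  [0, 0, 0, 0, 0, 0, 110],
  [0, 0, 0, 0, 0, 0, 110],
])

```text
clock: 14.2
eef_pos: [504.1, 13.8, 250.9]
eef_rot: [[0.379, -0.231, 0.896], [-0.091, -0.973, -0.212], [0.921, -0.001, -0.39]]
force: [0.1, 0.0, -0.7]
gripper_width: 48.5
finger_force: 0.0
```

>>> play_rows([
  [0, 0, 0, 0, 0, 0, 110],
  [0, 0, 0, 0, 0, 0, 110],
  [0, 0, 0, 0, 0, 0, 110],
  [0, 0, 0, 0, 0, 0, 110],
  [0, 0, 0, 0, 0, 0, 110],
])

```text
clock: 14.7
eef_pos: [504.1, 13.8, 250.9]
eef_rot: [[0.379, -0.231, 0.896], [-0.091, -0.973, -0.212], [0.921, -0.001, -0.39]]
force: [0.1, -0.0, -0.4]
gripper_width: 48.9
finger_force: 0.0
```

>>> play_rows([
  [0, 0, 0, 0, 0, 0, 110],
  [0, 0, 0, 0, 0, 0, 110],
  [0, 0, 0, 0, 0, 0, 110],
  [0, 0, 0, 0, 0, 0, 110],
  [0, 0, 0, 0, 0, 0, 110],
])

```text
clock: 15.2
eef_pos: [504.1, 13.8, 250.9]
eef_rot: [[0.379, -0.231, 0.896], [-0.091, -0.973, -0.212], [0.921, -0.001, -0.39]]
force: [-0.4, -0.3, 0.2]
gripper_width: 48.4
finger_force: 0.0
```

>>> play_rows([
  [0, 0, 0, 0, 0, 0, 110],
  [0, 0, 0, 0, 0, 0, 110],
  [0, 0, 0, 0, 0, 0, 110],
  [0, 0, 0, 0, 0, 0, 110],
  [0, 0, 0, 0, 0, 0, 110],
])

```text
clock: 15.7
eef_pos: [504.1, 13.8, 250.9]
eef_rot: [[0.379, -0.231, 0.896], [-0.091, -0.973, -0.212], [0.921, -0.001, -0.39]]
force: [0.3, -0.2, -0.3]
gripper_width: 48.6
finger_force: 0.0
```

>>> play_rows([
  [0, 0, 0, 0, 0, 0, 110],
  [0, 0, 0, 0, 0, 0, 110],
  [0, 0, 0, 0, 0, 0, 110],
  [0, 0, 0, 0, 0, 0, 110],
  [0, 0, 0, 0, 0, 0, 110],
])

```text
clock: 16.2
eef_pos: [504.1, 13.8, 250.9]
eef_rot: [[0.379, -0.231, 0.896], [-0.091, -0.973, -0.212], [0.921, -0.001, -0.39]]
force: [-0.4, 0.2, 0.6]
gripper_width: 48.4
finger_force: 0.0
```

```bash
python3 - <<'E'
from h import *
A=[]
for i in range(24):
    p,d,m=grab("wrist");C=cloud(d,m)
    h=redmask(p)&(C[...,2]>130)&(C[...,2]<245)&(np.hypot(C[...,0]-556,C[...,1])<40);A.append(C[h].mean(0))
A=np.array(A);print(np.ptp(A,axis=0).round(2),A.mean(0).round(1))
for z0 in range(170,250,20):
    q=C[h];q=q[abs(q[:,2]-z0)<10];print(z0,len(q),q.mean(0).round(1))
k=(C[...,2]>255)&(C[...,2]<318)&(np.hypot(C[...,0]-556,C[...,1])<30);Q=C[k];c=Q.mean(0);_,s,V=np.linalg.svd(Q[:,:2]-c[:2],full_matrices=False)
print("ring",((Q.min(0)+Q.max(0))/2).round(1),"yaw",np.arctan2(-V[0,0],V[0,1]).round(3),Q[:,2].max(),arm.observe()["clock"])
E
python3 go.py 110 556.5,1.5,227,-.234,.4,0
```

```text
[0.25 0.3  0.84] [550.5   4.6 204.5]
170 248 [550.4   4.7 170.7]
190 301 [550.5   5.  190.1]
210 346 [550.5   4.5 210.5]
230 415 [550.5   4.2 230.3]
ring [554.8   1.4 286.5] yaw -0.242 317.96022915637485 17.4
ik [ 0.18  0.16  2.46  3.75  0.71 -1.88] 0.0
now q [ 0.31  0.03  2.51  3.98  0.69 -2.05] clock 17.4 grasp pt [487.1  17.8 258.3] az -0.233 t 0.401 yz -0.001
[[-0.01, -0.0, 0.87, -0.0, 0.0, -0.0, 110], [-0.01, -0.0, 0.86, -0.01, 0.0, -0.0, 110], [-0.01, -0.0, 0.87, 0.0, 0.0, -0.0, 110]]
```

>>> play_rows([
  [0, 0, 0, 0, 0, 0, 110],
  [0, 0, 0, 0, 0, 0, 110],
  [0, 0, 0, 0, 0, 0, 110],
  [0, 0, 0, 0, 0, 0, 110],
  [0, 0, 0, 0, 0, 0, 110],
])

```text
clock: 17.9
eef_pos: [504.1, 13.8, 250.9]
eef_rot: [[0.379, -0.231, 0.896], [-0.091, -0.973, -0.212], [0.921, -0.001, -0.39]]
force: [-0.4, -0.0, -0.4]
gripper_width: 48.7
finger_force: 0.0
```

>>> play_rows([
  [0, 0, 0, 0, 0, 0, 110],
  [0, 0, 0, 0, 0, 0, 110],
  [0, 0, 0, 0, 0, 0, 110],
  [0, 0, 0, 0, 0, 0, 110],
  [0, 0, 0, 0, 0, 0, 110],
])

```text
clock: 18.4
eef_pos: [504.1, 13.8, 250.9]
eef_rot: [[0.379, -0.231, 0.896], [-0.091, -0.973, -0.212], [0.921, -0.001, -0.39]]
force: [0.2, 0.2, 0.6]
gripper_width: 48.5
finger_force: 0.0
```

>>> play_rows([
  [0, 0, 0, 0, 0, 0, 110],
  [0, 0, 0, 0, 0, 0, 110],
  [0, 0, 0, 0, 0, 0, 110],
  [0, 0, 0, 0, 0, 0, 110],
  [0, 0, 0, 0, 0, 0, 110],
])

```text
clock: 18.9
eef_pos: [504.1, 13.8, 250.9]
eef_rot: [[0.379, -0.231, 0.896], [-0.091, -0.973, -0.212], [0.921, -0.001, -0.39]]
force: [-0.3, -0.0, -0.4]
gripper_width: 48.8
finger_force: 0.0
```

>>> play_rows([
  [0, 0, 0, 0, 0, 0, 110],
  [0, 0, 0, 0, 0, 0, 110],
  [0, 0, 0, 0, 0, 0, 110],
  [0, 0, 0, 0, 0, 0, 110],
  [0, 0, 0, 0, 0, 0, 110],
])

```text
clock: 19.4
eef_pos: [504.1, 13.8, 250.9]
eef_rot: [[0.379, -0.231, 0.896], [-0.091, -0.973, -0.212], [0.921, -0.001, -0.39]]
force: [-0.2, 0.2, 0.0]
gripper_width: 48.4
finger_force: 0.0
```

```bash
python3 go.py 110 559.2,1.8,227,-.234,.4,0
```

```text
ik [ 0.18  0.16  2.46  3.75  0.71 -1.89] 0.0
now q [ 0.31  0.03  2.51  3.98  0.69 -2.05] clock 19.4 grasp pt [487.1  17.8 258.3] az -0.233 t 0.401 yz -0.001
[[0.0, -0.01, 0.89, -0.0, 0.0, -0.0, 110], [0.0, -0.01, 0.89, -0.01, 0.0, -0.0, 110], [0.0, -0.02, 0.89, 0.0, 0.0, -0.0, 110]]
```

>>> play_rows([
  [0, -0.01, 0.6, 0, 0, 0, 110],
  [0, -0.01, 0.7, 0, 0, 0, 110],
  [0, -0.01, 0.7, 0, 0, 0, 110],
  [0, -0.01, 0.4, 0, 0, 0, 110],
  [0, 0, 0.27, 0, 0, 0, 110],
])

```text
clock: 19.9
eef_pos: [576.8, -2.3, 219.1]
eef_rot: [[0.38, -0.231, 0.896], [-0.091, -0.973, -0.213], [0.921, -0.001, -0.391]]
force: [0.2, -0.4, 0.8]
gripper_width: 48.3
finger_force: 0.0
```

>>> play_rows([
  [0, 0, 0, 0, 0, 0, 110],
  [0, 0, 0, 0, 0, 0, 180],
  [0, 0, 0, 0, 0, 0, 255],
  [0, 0, 0, 0, 0, 0, 255],
  [0, 0, 0, 0, 0, 0, 255],
], force=60)

```text
clock: 20.4
eef_pos: [576.0, -1.9, 220.1]
eef_rot: [[0.378, -0.231, 0.896], [-0.091, -0.973, -0.212], [0.921, -0.001, -0.389]]
force: [0.1, -1.3, -0.3]
gripper_width: 16.9
finger_force: 59.9
```

```bash
python3 go.py 255 559.5,1,278.5,-.234,.4,0 508.4,12.5,279.5,-.234,.4,0
```

```text
ik [ 0.18  0.05  2.38  3.91  0.56 -2.09] 0.0
ik [ 0.26 -0.03  2.46  4.03  0.6  -2.15] 0.0
now q [ 0.18  0.2   2.43  3.74  0.72 -1.87] clock 20.4 grasp pt [559.    2.1 227.5] az -0.232 t 0.4 yz -0.001
[[0.79, 0.02, -0.32, -0.01, -0.0, -0.0, 255], [0.79, 0.01, -0.32, -0.0, -0.0, -0.0, 255], [-0.33, 0.01, -0.81, -0.0, -0.0, -0.0, 255], [-0.32, 0.02, -0.81, -0.0, -0.0, -0.0, 255]]
```

>>> play_rows([
  [0.4, 0.01, -0.16, 0, 0, 0, 255],
  [0.4, 0.01, -0.16, 0, 0, 0, 255],
  [0.4, 0.01, -0.16, 0, 0, 0, 255],
  [0.38, 0, -0.16, 0, 0, 0, 255],
  [0, 0, 0, 0, 0, 0, 255],
])

```text
clock: 20.9
eef_pos: [576.6, -3.0, 272.1]
eef_rot: [[0.377, -0.231, 0.897], [-0.092, -0.973, -0.212], [0.921, -0.002, -0.388]]
force: [0.5, -0.7, -3.3]
gripper_width: 17.1
finger_force: 59.9
```

```bash
python3 - <<'E'
from h import *
for i in range(4): p,d,m=grab("wrist")
C=cloud(d,m);o=arm.observe()
k=(C[...,2]>320)&(C[...,2]<380)&(np.hypot(C[...,0]-556,C[...,1])<45)
Q=C[k];n=np.array([np.cos(-.234),np.sin(-.234)]);s=(Q[:,:2]-[558.5,0])@n;l=(Q[:,:2]-[558.5,0])@[-n[1],n[0]]
r=abs(l)>12;print("ring plane s",s[r].mean(),"y mid",(l[r].min()+l[r].max())/2)
u=(abs(l)<5)&(s<-12);print("tip top",Q[u][:,2].max() if u.any() else None,s[u].min() if u.any() else None)
u=(abs(l)<3)&(abs(s)<9);print("top wire z",np.percentile(Q[u][:,2],[50,95,100]).round(1),o["force"].round(1))
E
python3 go.py 255 559.5,1,279,-.234,.4,0 508.4,12.5,280,-.234,.4,0
```

```text
ring plane s -0.7523967346767688 y mid 1.2525927276348945
tip top 355.1140163695028 -21.11083076772663
top wire z [366.9 379.1 380. ] [-0.6 -0.8 -1.8]
ik [ 0.18  0.05  2.38  3.91  0.56 -2.09] 0.0
ik [ 0.26 -0.03  2.45  4.03  0.6  -2.16] 0.0
now q [ 0.18  0.08  2.36  3.89  0.57 -2.07] clock 21.1 grasp pt [559.    1.  276.6] az -0.233 t 0.403 yz -0.0
[[0.08, -0.0, -0.02, -0.01, 0.02, 0.0, 255], [-0.32, 0.01, -0.81, 0.0, 0.0, 0.0, 255], [-0.33, 0.01, -0.81, 0.0, 0.0, 0.0, 255]]
```

Ring wire is clear above the tip (~355). Draw it back off the hook.

>>> play_rows([
  [0.08, 0, -0.02, 0, 0.02, 0, 255],
  [-0.11, 0, -0.27, 0, 0, 0, 255],
  [-0.11, 0, -0.27, 0, 0, 0, 255],
  [-0.1, 0.01, -0.27, 0, 0, 0, 255],
  [-0.11, 0, -0.27, 0, 0, 0, 255],
])

```text
clock: 21.6
eef_pos: [542.1, 4.7, 273.7]
eef_rot: [[0.377, -0.231, 0.897], [-0.09, -0.973, -0.213], [0.922, -0.001, -0.387]]
force: [0.7, -0.5, -3.4]
gripper_width: 16.9
finger_force: 59.8
```

```bash
python3 go.py 255 508.4,12.5,280,-.234,.4,0 500,100,290,0.1,.4,0 504,323,290,.57,.4,0
```

```text
ik [ 0.26 -0.03  2.45  4.03  0.6  -2.16] 0.0
ik [ 0.26 -0.07  2.46  3.5   0.43 -1.84] 0.0
ik [ 0.53  0.07  2.31  3.06  0.42 -1.51] 0.0
now q [ 0.23  0.03  2.41  3.97  0.6  -2.11] clock 21.6 grasp pt [525.    8.7 281.1] az -0.233 t 0.398 yz -0.001
[[-0.25, 0.01, -0.51, -0.01, -0.01, -0.0, 255], [-0.02, -0.74, -0.26, 0.51, -0.0, -0.22, 255], [0.0, -0.76, -0.2, 0.52, -0.0, -0.21, 255], [0.03, -0.77, -0.14, 0.51, -0.0, -0.22, 255], [0.06, -0.78, -0.08, 0.51, -0.0, -0.22, 255]]
[[0.04, -0.96, 0.09, 0.36, -0.0, -0.15, 255], [0.06, -0.95, 0.15, 0.36, -0.0, -0.15, 255], [0.08, -0.93, 0.19, 0.36, -0.0, -0.16, 255], [0.11, -0.93, 0.25, 0.36, -0.0, -0.15, 255], [0.12, -0.9, 0.29, 0.37, -0.0, -0.15, 255]]
[[0.15, -0.89, 0.35, 0.36, -0.0, -0.15, 255], [0.16, -0.86, 0.39, 0.36, -0.0, -0.15, 255], [0.19, -0.84, 0.44, 0.36, -0.0, -0.16, 255]]
```

>>> play_rows([
  [-0.25, 0.01, -0.51, 0, 0, 0, 255],
  [-0.02, -0.74, -0.26, 0.51, 0, -0.22, 255],
  [0, -0.76, -0.2, 0.52, 0, -0.21, 255],
  [0.03, -0.77, -0.14, 0.51, 0, -0.22, 255],
  [0.06, -0.78, -0.08, 0.51, 0, -0.22, 255],
])

```text
clock: 22.1
eef_pos: [517.2, 102.7, 282.8]
eef_rot: [[0.385, 0.105, 0.917], [0.041, -0.994, 0.096], [0.922, 0.001, -0.387]]
force: [0.2, 0.8, -1.4]
gripper_width: 17.6
finger_force: 59.9
```

>>> play_rows([
  [0.04, -0.96, 0.09, 0.36, 0, -0.15, 255],
  [0.06, -0.95, 0.15, 0.36, 0, -0.15, 255],
  [0.08, -0.93, 0.19, 0.36, 0, -0.16, 255],
  [0.11, -0.93, 0.25, 0.36, 0, -0.15, 255],
  [0.12, -0.9, 0.29, 0.37, 0, -0.15, 255],
])

```text
clock: 22.6
eef_pos: [517.9, 247.0, 282.8]
eef_rot: [[0.357, 0.388, 0.85], [0.151, -0.921, 0.358], [0.922, 0.001, -0.387]]
force: [-0.4, 0.0, -2.3]
gripper_width: 17.4
finger_force: 59.9
```

```bash
python3 go.py 255 504,323,290,.57,.4,0
```

```text
ik [ 0.53  0.07  2.31  3.06  0.42 -1.51] 0.0
now q [ 0.45  0.03  2.37  3.26  0.44 -1.66] clock 22.6 grasp pt [501.8 240.2 290.1] az 0.399 t 0.398 yz 0.001
[[0.14, -0.87, 0.35, 0.35, -0.01, -0.15, 255], [0.17, -0.85, 0.39, 0.35, 0.0, -0.14, 255], [0.18, -0.82, 0.44, 0.35, -0.01, -0.15, 255]]
```

>>> play_rows([
  [0.14, -0.87, 0.35, 0.35, 0, -0.15, 255],
  [0.17, -0.85, 0.39, 0.35, 0, -0.14, 255],
  [0.18, -0.82, 0.44, 0.35, 0, -0.15, 255],
  [0, 0, 0, 0, 0, 0, 255],
  [0, 0, 0, 0, 0, 0, 255],
])

```text
clock: 23.1
eef_pos: [519.4, 331.1, 282.1]
eef_rot: [[0.327, 0.537, 0.778], [0.209, -0.844, 0.495], [0.922, 0.0, -0.388]]
force: [-0.3, 0.1, -3.7]
gripper_width: 16.8
finger_force: 59.9
```

```bash
python3 - <<'E'
from h import *
for i in range(2): grab("side")
for n in("scene","side"):
    p,d,m=grab(n);C=cloud(d,m);R=(np.hypot(C[...,0]-505,C[...,1]-323)<30)
    for z0 in(125,145,165,185,205,225,330):
        q=C[R&(abs(C[...,2]-z0)<10)]
        if len(q)>3:print(n,z0,len(q),q.mean(0).round(1))
    k=(C[...,2]>85)&(C[...,2]<100)&(np.hypot(C[...,0]-505,C[...,1]-323)<56);print(circ(C[k][:,:2]),k.sum())
    cv2.imwrite(f"pics/p_{n}.png",p)
a=cv2.imread("pics/p_scene.png")[140:290,250:410];b=cv2.imread("pics/p_side.png")[200:350,120:280]
cv2.imwrite("pics/p.png",np.hstack([cv2.resize(x,(400,375),interpolation=cv2.INTER_CUBIC) for x in(a,b)]))
E
python3 go.py 255 505,323.3,290,.57,.4,0 505,323.3,190,.57,.4,0
```

```text
scene 125 10 [511.7 326.6 130.7]
scene 145 32 [514.4 326.2 144.9]
scene 165 37 [515.  325.9 164.6]
scene 185 43 [514.2 325.  185.5]
scene 205 51 [512.4 324.9 206.7]
scene 225 31 [509.9 323.4 222.5]
scene 330 40 [508.1 324.8 332. ]
(array([506.34952536, 324.97474286]), np.float64(44.43654516804573)) 128
side 125 16 [493.7 326.6 133.3]
side 145 73 [494.8 327.5 144.5]
side 165 97 [495.  325.6 164.2]
side 185 94 [495.  326.2 184.9]
side 205 121 [496.5 325.3 208.4]
side 225 63 [498.  323.6 225.1]
side 330 89 [501.  320.3 330.2]
(array([503.98751629, 321.78410974]), np.float64(44.617416468991365)) 286
ik [ 0.53  0.07  2.31  3.06  0.42 -1.51] 0.0
ik [ 0.53  0.28  2.46  3.09  0.77 -1.55] 0.0
now q [ 0.53  0.1   2.3   3.07  0.43 -1.52] clock 23.3 grasp pt [504.9 320.9 289.8] az 0.565 t 0.398 yz 0.0
[[0.02, -0.07, 0.04, 0.03, -0.01, -0.01, 255], [-0.77, 0.0, 0.32, -0.0, -0.0, -0.0, 255], [-0.76, 0.0, 0.33, -0.0, -0.0, -0.0, 255], [-0.77, 0.0, 0.32, -0.0, -0.0, -0.0, 255], [-0.77, 0.0, 0.33, -0.0, -0.0, -0.0, 255]]
```

View pics/p.png

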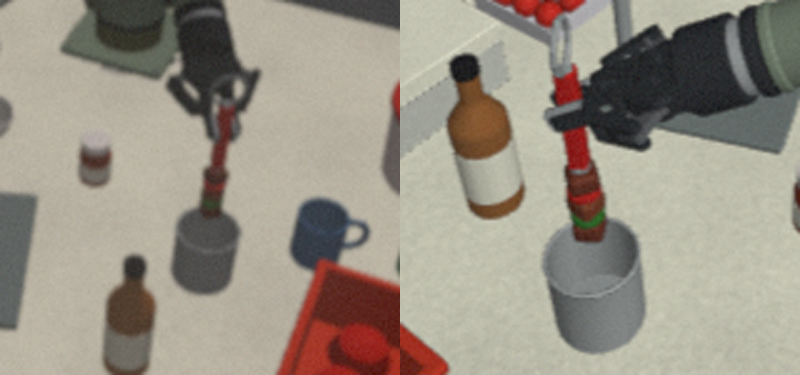

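Left/right: kebab upright above the pot, tip over the opening (scene crop (210,215), side crop (590,238)). Lower it, tip a bit outward of centre.

```bash
python3 go.py 255 515.3,324,280,.57,.4,0 515.3,324,190,.57,.4,0
```

```text
ik [ 0.52  0.1   2.31  3.03  0.45 -1.49] 0.0
ik [ 0.52  0.29  2.44  3.07  0.76 -1.54] 0.0
now q [ 0.53  0.1   2.3   3.07  0.43 -1.52] clock 23.3 grasp pt [504.9 320.9 289.8] az 0.565 t 0.398 yz 0.0
[[-0.17, 0.1, 0.45, 0.03, -0.01, -0.01, 255], [-0.92, -0.0, 0.39, -0.0, -0.0, -0.0, 255], [-0.92, -0.0, 0.39, -0.0, -0.0, -0.0, 255], [-0.92, -0.0, 0.38, -0.0, -0.0, -0.0, 255]]
```

>>> play_rows([
  [-0.17, 0.1, 0.45, 0.03, 0, 0, 255],
  [-0.7, 0, 0.3, 0, 0, 0, 255],
  [-0.7, 0, 0.3, 0, 0, 0, 255],
  [-0.7, 0, 0.29, 0, 0, 0, 255],
  [-0.6, 0, 0.25, 0, 0, 0, 255],
])

```text
clock: 23.8
eef_pos: [530.6, 333.6, 183.9]
eef_rot: [[0.327, 0.539, 0.776], [0.208, -0.842, 0.497], [0.922, -0.001, -0.388]]
force: [-0.0, 0.8, -3.1]
gripper_width: 17.0
finger_force: 59.8
```

```bash
python3 - <<'E'
from h import *
for i in range(4): arm.grab_frame("side"); f=arm.observe()["force"].round(1);print(f)
E
python3 go.py 255 515.3,324,184,.57,.4,0 515.3,324,177,.57,.4,0
```

```text
[-0.2 -0.3 -6.5]
[-1.3 -0.  -3.3]
[-0.5  0.6 -1.6]
[ 1.2  0.5 -1.3]
ik [ 0.52  0.3   2.45  3.08  0.78 -1.54] 0.0
ik [ 0.52  0.32  2.45  3.08  0.81 -1.55] 0.0
now q [ 0.52  0.33  2.4   3.07  0.76 -1.54] clock 24.0 grasp pt [516.3 324.6 192.4] az 0.57 t 0.397 yz -0.001
[[-0.28, 0.0, 0.07, -0.0, -0.02, -0.01, 255], [-0.21, 0.0, 0.09, -0.0, 0.0, 0.0, 255]]
```

>>> play_rows([
  [-0.14, 0, 0.04, 0, 0, 0, 255],
  [-0.14, 0, 0.04, 0, 0, 0, 255],
  [-0.08, 0, 0.04, 0, 0, 0, 255],
  [0, 0, 0, 0, 0, 0, 255],
  [0, 0, 0, 0, 0, 0, 255],
])

```text
clock: 24.5
eef_pos: [530.0, 333.9, 173.6]
eef_rot: [[0.326, 0.54, 0.776], [0.208, -0.842, 0.498], [0.922, -0.001, -0.387]]
force: [-0.3, -0.5, -1.6]
gripper_width: 17.3
finger_force: 59.9
```

```bash
python3 - <<'E'
from h import *
F=[]
for i in range(5): arm.grab_frame("side"); F.append(arm.observe()["force"])
print(np.mean(F,0).round(2))
E
python3 go.py 255 515.3,324,177,.57,.4,0
```

```text
[ 0.06  0.11 -2.54]
ik [ 0.52  0.32  2.45  3.08  0.81 -1.55] 0.0
now q [ 0.52  0.36  2.42  3.08  0.81 -1.54] clock 24.75 grasp pt [515.2 324.4 180.9] az 0.571 t 0.397 yz -0.001
[[-0.12, 0.01, 0.05, -0.01, -0.02, -0.01, 255]]
```

```bash
python3 go.py 255 529.7,333.7,180,.57,.5,0
```

```text
ik [ 0.52  0.28  2.35  3.07  0.57 -1.53] 0.0
now q [ 0.52  0.36  2.42  3.08  0.81 -1.54] clock 24.75 grasp pt [515.2 324.4 180.9] az 0.571 t 0.397 yz -0.001
[[0.13, -0.0, 0.54, -0.01, -0.68, -0.01, 255]]
```

>>> play_rows([
  [0.06, 0, 0.18, 0, -0.23, 0, 255],
  [0.05, 0, 0.18, 0, -0.23, 0, 255],
  [0.02, 0, 0.18, 0, -0.22, 0, 255],
  [0, 0, 0, 0, 0, 0, 255],
  [0, 0, 0, 0, 0, 0, 255],
])

```text
clock: 25.25
eef_pos: [543.4, 342.5, 170.2]
eef_rot: [[0.404, 0.54, 0.739], [0.257, -0.842, 0.475], [0.878, -0.001, -0.479]]
force: [0.2, 0.1, -2.4]
gripper_width: 17.5
finger_force: 59.8
```

```bash
python3 - <<'E'
from h import *
F=[]
for i in range(5): arm.grab_frame("side"); F.append(arm.observe()["force"])
print(np.mean(F,0).round(2))
E
python3 go.py 255 529.7,333.7,175,.57,.5,0
```

```text
[-0.42  0.16 -2.83]
ik [ 0.52  0.3   2.36  3.07  0.59 -1.53] 0.0
now q [ 0.52  0.32  2.33  3.07  0.58 -1.53] clock 25.5 grasp pt [529.2 333.4 178.7] az 0.571 t 0.501 yz -0.001
[[-0.1, 0.0, 0.08, -0.01, 0.0, -0.01, 255]]
```

>>> play_rows([
  [-0.06, 0, 0.03, 0, 0, 0, 255],
  [-0.06, 0, 0.03, 0, 0, 0, 255],
  [0, 0, 0, 0, 0, 0, 255],
  [0, 0, 0, 0, 0, 0, 255],
])

```text
clock: 25.9
eef_pos: [544.8, 343.4, 168.9]
eef_rot: [[0.399, 0.54, 0.741], [0.254, -0.842, 0.476], [0.881, -0.002, -0.473]]
force: [-1.1, -1.8, 5.7]
gripper_width: 16.8
finger_force: 60.5
```

```bash
python3 - <<'E'
from h import *
F=[]
for i in range(5): arm.grab_frame("side"); F.append(arm.observe()["force"])
print(np.mean(F,0).round(2))
E
python3 go.py 255 529.7,333.7,172,.57,.5,0
```

```text
[-1.46 -0.77  6.04]
ik [ 0.52  0.3   2.36  3.07  0.6  -1.53] 0.0
now q [ 0.52  0.33  2.33  3.07  0.59 -1.53] clock 26.15 grasp pt [530.7 334.3 177.9] az 0.571 t 0.493 yz -0.001
[[-0.2, 0.0, 0.06, -0.01, -0.05, -0.01, 255]]
```

>>> play_rows([
  [0.03, 0, -0.02, 0, 0, 0, 255],
  [0, 0, 0, 0, 0, 0, 190],
  [0, 0, 0, 0, 0, 0, 160],
  [0, 0, 0, 0, 0, 0, 130],
  [0, 0, 0, 0, 0, 0, 100],
])

```text
clock: 26.65
eef_pos: [543.4, 342.4, 166.9]
eef_rot: [[0.404, 0.54, 0.738], [0.258, -0.842, 0.474], [0.877, -0.001, -0.48]]
force: [-0.8, 0.3, 0.8]
gripper_width: 51.6
finger_force: 0.0
```

```bash
python3 - <<'E'
from h import *
for i in range(3):p,d,m=grab("wrist")
C=cloud(d,m);o=arm.observe();print(o["force"].round(1),o["gripper_width"])
h=redmask(p)&(C[...,2]>120)&(C[...,2]<230)&(np.hypot(C[...,0]-530,C[...,1]-334)<60);Q=C[h]
for z0 in(150,170,190,210):
    q=Q[abs(Q[:,2]-z0)<10]
    if len(q):print(z0,(o["eef_rot"].T@(q.mean(0)-o["eef_pos"])).round(1),q.mean(0).round(1))
a=grab("side")[0][180:350,120:300]
cv2.imwrite("pics/r.png",np.hstack([cv2.resize(p,(400,320)),cv2.resize(a,(400,320))]))
E
python3 go.py 100 530.7,334.3,178,.57,.49,80
```

```text
[ 0.8  0.1 -0.9] 51.88440114250538
150 [-19.3   0.6  -0.7] [535.5 336.7 150.4]
170 [ 0.6  1.  -5.9] [539.9 339.  170.4]
190 [ 20.5   1.1 -11.1] [544.2 341.5 190.4]
210 [ 39.2   1.5 -15.5] [548.6 343.9 208.9]
ik [ 0.51  0.12  2.45  3.04  0.51 -1.51] 0.0
now q [ 0.52  0.33  2.33  3.07  0.59 -1.53] clock 26.85 grasp pt [529.4 333.5 176.2] az 0.571 t 0.5 yz -0.001
[[0.02, -0.0, -0.88, -0.0, 0.02, -0.0, 100], [0.02, -0.0, -0.89, -0.0, 0.02, -0.01, 100], [0.03, -0.0, -0.88, -0.01, 0.03, 0.0, 100]]
```

View pics/r.png

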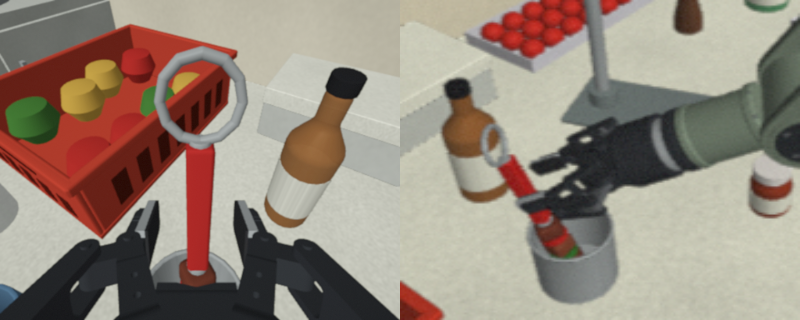

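Kebab stands in the pot leaning on the rim away from the gripper (left: handle centred between open fingers; right: inside the pot at (560,240)). Retract.

>>> play_rows([
  [0, 0, -0.5, 0, 0, 0, 100],
  [0, 0, -0.9, 0, 0, 0, 100],
  [0, 0, -0.9, 0, 0, 0, 100],
  [0, 0, -0.5, 0, 0, 0, 100],
  [0, 0, 0, 0, 0, 0, 100],
])

```text
clock: 27.35
eef_pos: [480.3, 301.9, 208.3]
eef_rot: [[0.403, 0.54, 0.739], [0.257, -0.842, 0.475], [0.878, -0.001, -0.478]]
force: [1.0, 0.4, -0.4]
gripper_width: 51.8
finger_force: 0.0
```

>>> play_rows([
  [0, 0, 0, 0, 0, 0, 100],
  [0, 0, 0, 0, 0, 0, 100],
  [0, 0, 0, 0, 0, 0, 100],
  [0, 0, 0, 0, 0, 0, 100],
  [0, 0, 0, 0, 0, 0, 100],
])

```text
clock: 27.85
eef_pos: [481.6, 302.8, 207.0]
eef_rot: [[0.405, 0.54, 0.738], [0.258, -0.842, 0.474], [0.877, -0.001, -0.48]]
force: [0.1, -0.4, -0.2]
gripper_width: 51.8
finger_force: 0.0
```

```bash
python3 - <<'E'
from h import *
A=[]
for i in range(6):
    p,d,m=grab("side");C=cloud(d,m)
    h=redmask(p)&(C[...,2]>110)&(C[...,2]<240)&(np.hypot(C[...,0]-538,C[...,1]-335)<60);A.append(C[h].mean(0))
print(np.array(A).round(1)[[0,-1]],np.ptp(A,axis=0).round(2),h.sum())
k=(C[...,2]>232)&(C[...,2]<280)&(np.hypot(C[...,0]-500,C[...,1]+335)<45);print("black ring",k.sum(),C[k].mean(0).round(1))
o=arm.observe();print(o["eef_pos"].round(0),o["clock"],np.abs(o["joint_velocities"]).max())
print(arm.close_job())
E
```

```text
[[538.4 344.  166.9]
 [538.5 343.9 166.8]] [0.22 0.16 0.72] 300
black ring 41 [ 500.6 -345.6  252.1]
[481. 303. 207.] 28.15 0.0016835629457118083
the job is handed in; nothing more can be done
None
```

I weighed the red-handled kebab on the hook, let it hang until it was still, then stood it meat end down in the steel pot, leaning on the rim; I handed the job in at 28 s, with the arm clear and no verdict returned.

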